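# Square a porous stone plate in the suction fixture and open the cock

## Task

Pick up the setting bar and, without the gripper touching the porous stone plate, use the bar to nudge the plate along the deck of the squaring fixture until it sits flush against both fences, right home in the corner, its long side along the fixture's longer direction (the nearest way round). Only then turn the suction cock fully open to its stop (handle in line with the pipe), so that the plate would be held there; the bar must end up lying flat on the bench, clear of the fixture. Never lift or tip the plate, and leave everything else on the bench where it stands.

Things in the scene. Friction and masses are not known exactly. Their poses are not given: they have to be found in the camera images.
- fixture: Squaring fixture, fixed to the bench, turned differently each time: grey deck 200 (x) by 170 (y) mm, top 16 mm up, with two dark steel fences 20 mm wide, 18 mm above the deck, along its +x and +y edges; the other two edges are open. Its longer direction is x, which points about 30 to 60 degrees left of straight ahead. Origin: centre of its underside.
- corner (a point): Inside corner of the fixture, where the inner faces of the two fences meet the deck's top face; axes as the fixture. The inner fence faces are the planes x = 0 and y = 0 of this point; the deck's open edges are at x = -180 mm and y = -150 mm.
- plate_mid (a point): Centre (half-way up) of the porous stone plate: plain off-white slab 110 (x) by 80 (y) by 12 mm, about 0.3 kg, loose on the deck, out of the corner and askew by up to 25 degrees. Its long side belongs along the fixture's x: when home its centre is at (-55, -40, 6) mm in the axes of corner. Friction (1 to 3 N) holds it where it is left.
- bar_mid (a point): Centre (half-way up) of the setting bar: plain wooden bar with aluminium end caps, 110 (x, its length) by 24 (y) by 36 mm (z), about 0.12 kg, alike at both ends, lying on the bench left or right of the fixture. It can be pinched across its 24 mm width from above; its square ends are for pushing.
- stem (a point): On the turning axis of the suction cock's handle at the handle's mid-height, 90 mm above the bench; axes of the cock, which is fixed: a brass block 36 by 40 mm, top 55 mm up, on a 70 by 60 mm base and a copper pipe that runs along y and bends down into the bench 42 mm either side. It stands on the side of the fixture where the bar does not.
- handle (a joint): Quarter-turn handle of the cock, rad: 0 shut (across the pipe, pointing along +x of stem), 1.57 open (along the pipe, pointing along +y); hard stop at each end. Opens anticlockwise seen from above. About 0.12 N m of friction; stays where it is left; starts up to 0.3 rad off the shut stop.
- handle_end (a point): End of the cock's handle, on its centre line at mid-height, 100 mm from the turning axis. The handle is a flat bar with a black sleeve, 18 mm wide, 12 mm thick, turning level about 90 mm above the bench.
- tin: Round aluminium sample tin, 47 mm diameter, 50 mm tall, standing on the bench just outside the fixture's open corner (the one diagonally opposite the fences). Not part of the job; the origin is on its underside.
- mould: Steel specimen mould, a closed upright cylinder 72 mm diameter, 120 mm tall, with three black bands. Not part of the job; the origin is on its underside.
- weight: Dark steel weight with a small grip knob, 72 mm diameter, 58 mm tall. Not part of the job; the origin is on its underside.
- jar: Grey plastic jar with a white cap, 58 mm diameter, 85 mm tall, standing close outside the fence on the fixture's +x side. Not part of the job; the origin is on its underside.
Mind the look-alikes: they are no part of the job. What is shaped like the part that bears bar_mid but turquoise is not meant. Leave any yellow look-alike of the part that bears plate_mid alone.

How it is judged:
By the outcome, as a careful person would: the job done as asked, in the order asked, and still so for the second after the job is handed in, with the robot touching nothing.
It also fails if it takes over 72 s, if anything falls off the work surface, if the arm or the gripper's body presses on something with over 40 N, if the wrist force passes 120 N, or if a joint passes its speed limit or range.

## Robot

A 6-joint arm with a two-finger parallel gripper is mounted at the origin on the work surface. World frame = base frame: x ahead of the robot, y to its left, z up, the work surface at z = 0. Lengths are in m, angles in degrees, forces in N, time in s.
With the tool pointing down it reaches from about 0.35 to 0.875 m from the base axis. Payload 4.2 kg.
Tool frame: the origin (TCP) lies midway between the tips of the shut fingers; the grasp point (between the pads) lies r.grasp_offset behind it (r.grasp_offset is the distance from the TCP to the grasp point, in m); z points along the fingers, y is the direction in which the jaws open and shut (so a half turn about z gives the same grasp; the last joint's range is limited). The gripper opens to 87 mm and grips with 3 to 60 N. Pads are 19 mm wide; open, the fingers measure 117 mm over their backs; the gripper's body (75 mm by 190 mm) begins 51 mm behind the grasp point.
Start: joints at [78.701, 22.042, 0.453, 0, -68.411, -14.817], TCP at [0.275, 0.561, 0.223] pointing down, gripper open.
Joint ranges: [-179.83, 179.83], [-69.29, 118.12], [-61.27, 80.66], [-181.25, 117.63], [-171.15, -9.14], [-177.46, 177.46]. Speed limits (degrees/s): [159.86, 159.86, 180, 180, 180, 180].

## Interface

Orientations are given as a 3x3 rotation matrix whose columns are the frame's x, y, z axes.
In Python, from station import sense, optics, r gives the robot as it stands. The module is installed in compiled form; this text tells all that it offers.
- The arm moves only by the tool servo_tool, never from a script. Its argument "deltas" is a list of rows, each an object with "slide": the shift along the tool's x, y, z in units of 25 mm (1.0 is 25 mm), a list of three; "spin": the turn about the tool's z in units of 8 degrees (1.0 is 8 degrees). A call has 1 to 10 rows; each row shifts and turns the pose as measured when the row begins, along the tool's axes as they then stand; what a row does not reach is not made up. A row lasts 1/10 s, in which the tool goes at most 50 mm and 8.59 degrees, less where a joint would pass 70% of its speed; a pose out of reach is approached as far as the arm can. A call is refused whole if a number of a shift passes 1 or a number of a turn 1, either way. A call with a gripper value outside its range is refused whole. "gripper" is the closure in counts, from 0 (fully open) to 255 (shut), set as the call begins (left out, the last holds). The fingers move at their own pace and stop on an object; the grip force is fixed at half the most. Time passes only in rows, so rows that do not move let the fingers close. It gives the time, the measured TCP pose, the force and the opening at its end, in the units of the state.
- sense(): the state, without advancing time (a new reading comes with each control period).
- optics.capture(name): name is "scene" or "side" or "wrist"; returns a dict with "frame" (420x560x3 uint8, red, green, blue), "camera_matrix" (3x3 intrinsics, pixels), "eye" and "rotation" of the camera in the world. Camera axes: x right, y down, z forward; pixel columns grow to the right and rows downward; lengths in m; the calibration is good to about 2 mm. A picture is of the moment at which its call begins. There is no depth.
- r.finish_job(): hands the job in, once; it reports no verdict.
The state is a dict: "time_s": time; "joints": joint angles; "joint_velocities": joint speeds; "effort": joint torques, N m; "tcp_pos": TCP position; "ee_rot": TCP orientation; "wrist_force": force on the tool from outside, world axes, zero at the start; "moment": the same for the moment, N m; "gripper_width": opening from 0.0 (shut) to 1.0 (fully open).
Only numpy, scipy, OpenCV 4.12 (cv2) and the standard library are available. Lean on these libraries where they do the work, as an engineer would, in place of code of your own. Each camera call takes 0.05 s, during which the arm holds its last target.

## Working session

There is one attempt and no reset: what is moved stays moved. The work goes in short steps, Python scripts to look and compute and a tool call to move; the robot and the scene stay as the last step left them, time stands still between calls to the robot, and variables do not carry over. Pictures are saved under pics/ and viewed, and the job is handed in when it is done.

Besides the shell and the picture viewer there is one more tool, called after "Call:" as a command line: name --argument value ..., lists and objects as JSON in quotes. servo_tool: Moves the arm, as the interface text tells. Its arguments: {"type":"object","properties":{"deltas":{"type":"array"},"gripper":{"type":"number"}},"required":["deltas"]}

```bash
ls; mkdir -p pics; cat > h.py <<'E'
import numpy as np, cv2, pickle, json
from station import sense, optics, r
def cap(n,tag):
    c=optics.capture(n); pickle.dump(c,open(f'pics/{tag}.pkl','wb'))
    cv2.imwrite(f'pics/{tag}.png',cv2.cvtColor(c['frame'],cv2.COLOR_RGB2BGR)); return c
def load(tag): return pickle.load(open(f'pics/{tag}.pkl','rb'))
def ray(c,p):
    K=np.array(c['camera_matrix']);R=np.array(c['rotation'])
    d=R@np.linalg.solve(K,np.array([p[0],p[1],1.0])); return np.array(c['eye']),d
def onz(c,p,z):
    e,d=ray(c,p); return e+d*(z-e[2])/d[2]
def proj(c,P):
    K=np.array(c['camera_matrix']);R=np.array(c['rotation'])
    q=K@(R.T@(np.array(P)-np.array(c['eye']))); return q[:2]/q[2]
E
python3 - <<'E'
from h import *
for n in ['scene','side','wrist']:
    c=cap(n,n+'0'); print(n,np.round(c['eye'],3),np.round(c['rotation'],3).tolist(),np.round(c['camera_matrix'],1).tolist())
s=sense();print(s); print(r.grasp_offset)
E
```

```text
pics
scene [ 1.121 -0.348  1.026] [[0.576, 0.659, -0.483], [0.817, -0.477, 0.324], [-0.017, -0.581, -0.814]] [[398.3, 0.0, 290.6], [0.0, 398.3, 207.7], [0.0, 0.0, 1.0]]
side [-0.365 -0.798  1.086] [[0.655, -0.487, 0.579], [-0.756, -0.412, 0.509], [-0.009, -0.771, -0.637]] [[544.2, 0.0, 283.6], [0.0, 544.2, 217.0], [0.0, 0.0, 1.0]]
wrist [0.341 0.528 0.384] [[-0.441, -0.865, -0.241], [-0.898, 0.425, 0.116], [0.002, 0.267, -0.964]] [[347.8, 0.0, 277.6], [0.0, 347.8, 210.2], [0.0, 0.0, 1.0]]
{'time_s': 0.15, 'joints': array([ 7.87017359e+01,  2.20819536e+01,  3.99191586e-01, -1.81681035e-02,
       -6.84098559e+01, -1.48163750e+01]), 'joint_velocities': array([ 0.10482975, -0.17418485,  0.3811019 ,  0.17018517,  0.04310312,
        0.02999104]), 'effort': array([-2.17518968e-04, -3.91053700e+01,  1.87587440e+01,  4.22228381e+00,
        1.23733672e-02, -1.37489255e-04]), 'tcp_pos': array([0.2749099 , 0.56081401, 0.221713  ]), 'ee_rot': array([[ 8.97863711e-01, -4.40273085e-01, -6.05825083e-04],
       [-4.40273483e-01, -8.97862421e-01, -1.52737906e-03],
       [ 1.28516317e-04,  1.63810695e-03, -9.99998650e-01]]), 'wrist_force': array([-0.00766243, -0.13103874,  0.91034947]), 'moment': array([-0.02046594, -0.0105842 ,  0.00645718]), 'gripper_width': 0.9965216994710835}
0.0187
```

View pics/scene0.png

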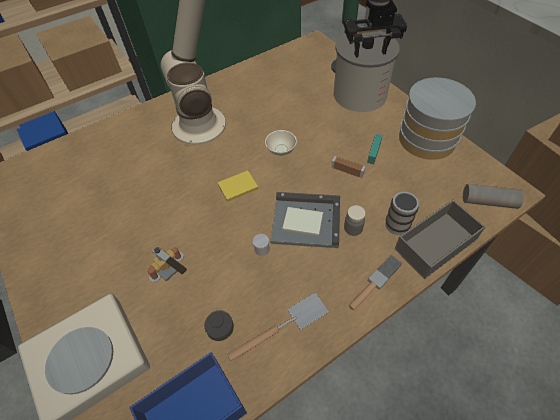

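View pics/side0.png

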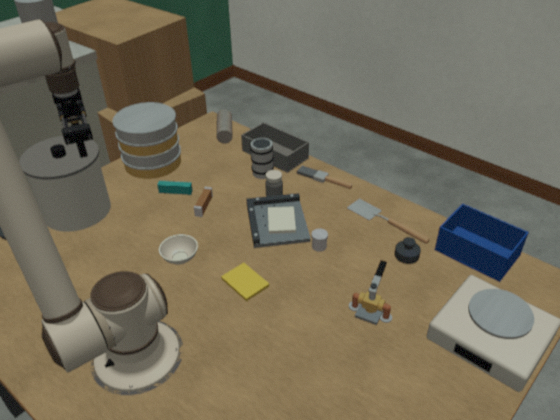

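View pics/wrist0.png

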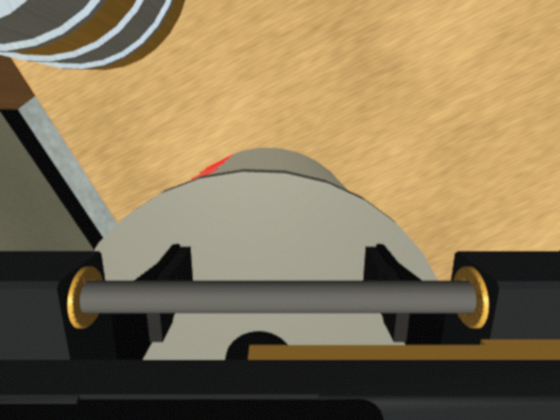

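```bash
python3 - <<'E'
import cv2
a=cv2.imread('pics/scene0.png'); b=cv2.imread('pics/side0.png')
def z(im,x0,y0,x1,y1,k,n): cv2.imwrite(n,cv2.resize(im[y0:y1,x0:x1],None,fx=k,fy=k,interpolation=cv2.INTER_CUBIC))
z(a,240,120,440,270,4,'pics/z1.png'); z(b,150,130,350,270,4,'pics/z2.png')
z(a,130,220,240,300,6,'pics/z3.png'); z(b,330,240,430,340,6,'pics/z4.png')
E
```

```text
(no output)
```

View pics/z1.png

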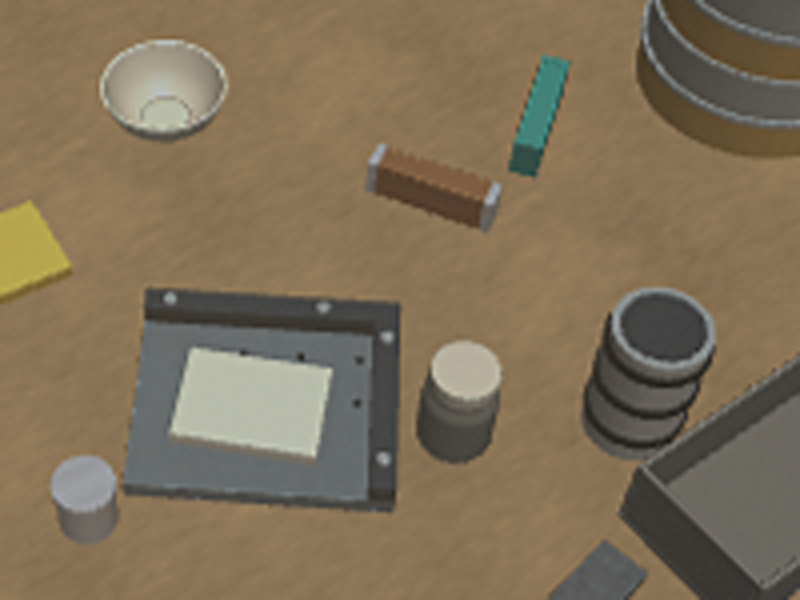

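View pics/z2.png

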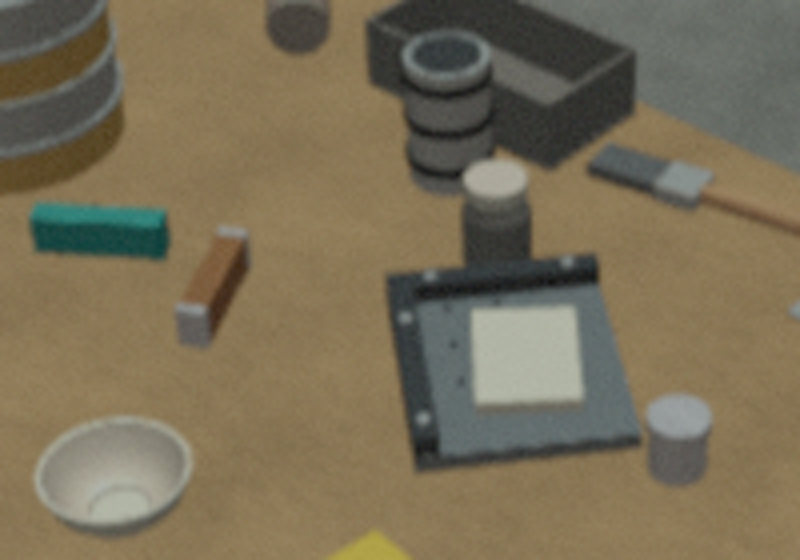

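View pics/z3.png

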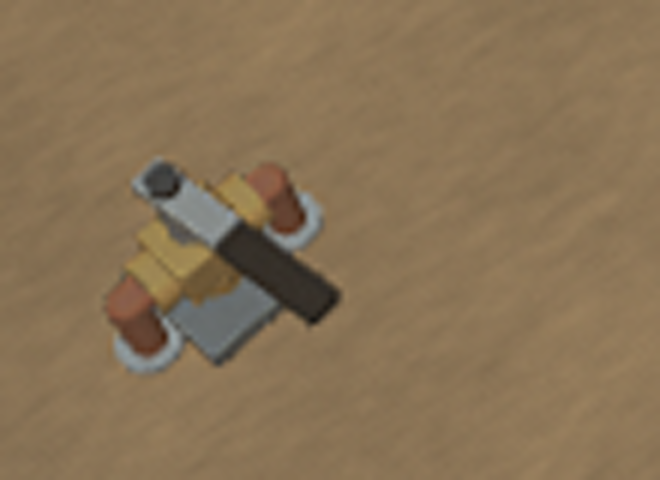

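View pics/z4.png

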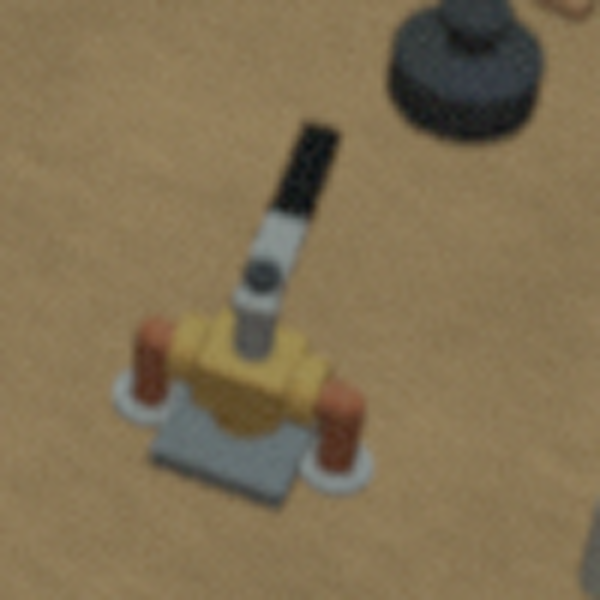

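```bash
python3 - <<'E'
from h import *
S=load('scene0');D=load('side0')
def zs(p,x0,y0,k): return (x0+(p[0]+.5)/k-.5, y0+(p[1]+.5)/k-.5)
A=lambda p:zs(p,240,120,4); B=lambda p:zs(p,150,130,4)
C=lambda p:zs(p,130,220,6); E=lambda p:zs(p,330,240,6)
def pr(n,c,pts,z):
    P=np.array([onz(c,p,z)[:2] for p in pts]); print(n); print(np.round(P,4).tolist()); 
    return P
for c,f,nm in ((S,A,'scene'),(D,B,'side')):
    hsv=cv2.cvtColor(c['frame'],cv2.COLOR_RGB2HSV)
# fences tops
F=pr('fence scene',S,[A(p) for p in [(147,290),(400,303),(394,487)]],.034)
pr('inner corner',S,[A((371,325))],.034)
F2=pr('fence side: cornerouter, yend, xend',D,[B(p) for p in [(388,275),(416,452),(597,256)]],.034)
P1=pr('plate s',S,[A(p) for p in [(191,349),(332,366),(317,457),(170,435)]],.028)
P2=pr('plate d',D,[B(p) for p in [(470,309),(577,306),(584,401),(476,405)]],.028)
for P in(P1,P2): print(P.mean(0),[np.linalg.norm(P[i]-P[i-1]) for i in range(4)])
b=pr('bar s',S,[A(p) for p in [(379,146),(501,184),(487,228-35),(368,170)]],.036)
b2=pr('bar d',D,[B(p) for p in [(217,229),(248,231),(209,307),(177,305)]],.036)
h1=pr('handle s: stem, end',S,[C(p) for p in [(163,181),(326,306)]],.096)
h2=pr('handle d',D,[E(p) for p in [(263,277),(321,130)]],.096)
E
```

```text
fence scene
[[0.4567, 0.0448], [0.5833, 0.1977], [0.7099, 0.0887]]
inner corner
[[0.5868, 0.166]]
fence side: cornerouter, yend, xend
[[0.5843, 0.1919], [0.4471, 0.0321], [0.7102, 0.0814]]
plate s
[[0.5203, 0.0425], [0.5966, 0.1207], [0.6546, 0.0617], [0.5757, -0.0151]]
plate d
[[0.5997, 0.1185], [0.6565, 0.0571], [0.5732, -0.0197], [0.5181, 0.0384]]
[0.58678765 0.05242545] [np.float64(0.07988085589232681), np.float64(0.10917779898007716), np.float64(0.08277147074995873), np.float64(0.11011194500329835)]
[0.58686068 0.04856025] [np.float64(0.11435058188495946), np.float64(0.08359112357381575), np.float64(0.11331119580459251), np.float64(0.08006388469696174)]
bar s
[[0.4456, 0.2873], [0.5376, 0.3416], [0.5382, 0.3259], [0.4613, 0.263]]
bar d
[[0.5369, 0.3389], [0.5513, 0.3176], [0.4633, 0.2681], [0.4489, 0.2891]]
handle s: stem, end
[[0.472, -0.3496], [0.5709, -0.3177]]
handle d
[[0.4755, -0.3515], [0.5642, -0.3223]]
```

Call:
servo_tool --deltas '[{"slide": [0,0,-1],"spin": 0},{"slide": [0,0,-1],"spin": 0},{"slide": [0.5,0.6,-1],"spin": 0},{"slide": [1,0.6,-1],"spin": 0},{"slide": [1,0.6,0],"spin": 0},{"slide": [1,0.6,0],"spin": 0},{"slide": [1,0.6,0],"spin": 0},{"slide": [1,0.6,0],"spin": 0},{"slide": [1,0.6,0],"spin": 0},{"slide": [1,0.6,0],"spin": 0}]'

```text
time_s: 1.15
tcp_pos: [0.3915, 0.3653, 0.3217]
ee_rot: [[0.9, -0.435, -0.004], [-0.435, -0.9, -0.01], [0.001, 0.011, -1.0]]
wrist_force: [-0.5, 0.8, -0.1]
gripper_width: 1.001
```

Call:
servo_tool --deltas '[{"slide": [1,0.6,0],"spin": -1},{"slide": [1,0.8,0],"spin": -1},{"slide": [1,1,0],"spin": -1},{"slide": [0.8,1,0],"spin": -1},{"slide": [0.6,1,0],"spin": -1},{"slide": [0.4,1,0],"spin": -1},{"slide": [0.2,1,0],"spin": -1}]'

```text
time_s: 1.85
tcp_pos: [0.5177, 0.1865, 0.3213]
ee_rot: [[0.844, 0.537, -0.008], [0.537, -0.844, -0.012], [-0.013, 0.006, -1.0]]
wrist_force: [-0.2, -0.1, -0.3]
gripper_width: 1.0
```

```bash
python3 - <<'E'
from h import *
c=cap('wrist','w1'); s=sense(); print(s['tcp_pos'],s['joints'])
E
```

```text
[0.51901252 0.18416009 0.32105443] [ 36.60805108  12.03649961   0.19190069   0.35777755 -78.97353711
  85.95293456]
```

View pics/w1.png

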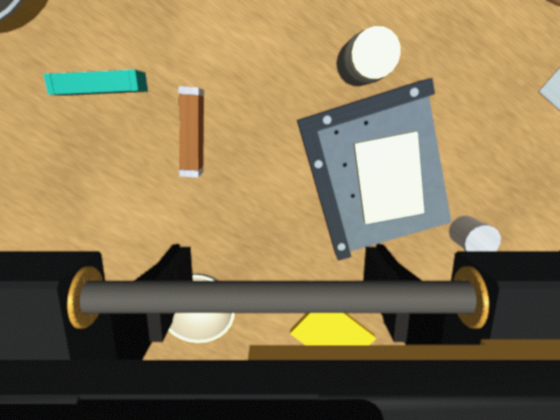

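```bash
python3 - <<'E'
from h import *
c=load('w1'); f=c['frame']
z=lambda x0,y0,x1,y1,k,n: cv2.imwrite(n,cv2.resize(cv2.cvtColor(f,cv2.COLOR_RGB2BGR)[y0:y1,x0:x1],None,fx=k,fy=k,interpolation=cv2.INTER_CUBIC))
z(280,60,480,270,3.8,'pics/wz1.png') if 0 else z(285,70,475,265,3,'pics/wz1.png')
hsv=cv2.cvtColor(f,cv2.COLOR_RGB2HSV)
for n,p in dict(plate=(390,180),bar=(190,130),cap=(190,91),bench=(250,200),deck=(345,150),fence=(335,215)).items(): print(n,f[p[1],p[0]],hsv[p[1],p[0]])
def rect(m,x0,y0,x1,y1,zt,n):
    M=np.zeros(m.shape,np.uint8);M[y0:y1,x0:x1]=m[y0:y1,x0:x1]
    cs=max(cv2.findContours(M,cv2.RETR_EXTERNAL,cv2.CHAIN_APPROX_NONE)[0],key=cv2.contourArea)
    P=np.array([onz(c,q[0],zt)[:2] for q in cs])
    rr=cv2.minAreaRect((P*1000).astype(np.float32)); print(n,np.round(rr[0],1),np.round(rr[1],1),rr[2]); return cs
plate=((f.min(2)>185)).astype(np.uint8)
rect(plate,345,120,435,235,.028,'plate')
d=(hsv[...,1]<70)|(hsv[...,0]>60)|(hsv[...,0]<9)
sat=hsv[...,1]
bar=((np.abs(f.astype(int)-np.array([190,150,95])).sum(2)>110)).astype(np.uint8)
bar=((f[...,0].astype(int)-f[...,2]<50)|(hsv[...,0]<13)).astype(np.uint8)
cv2.imwrite('pics/m.png',bar*255)
rect(bar,170,80,215,185,.036,'bar')
fx=((f.max(2)<125)&(f[...,0].astype(int)-f[...,2]<25)).astype(np.uint8)
cv2.imwrite('pics/m2.png',fx*255)
E
```

```text
plate [246 250 240] [ 42  10 250]
bar [182 123  71] [ 14 156 182]
cap [218 226 235] [106  18 235]
bench [205 167 106] [ 18 123 205]
deck [130 147 158] [102  45 158]
fence [65 73 79] [103  45  79]
plate [587.2  49.9] [111.4  81. ] 43.60944366455078
bar [543. 325.] [14.7 30.7] 12.653008460998535
```

View pics/wz1.png

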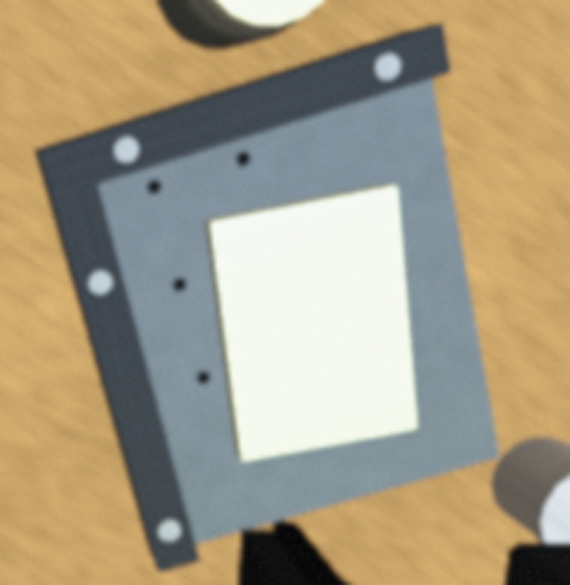

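View pics/m.png

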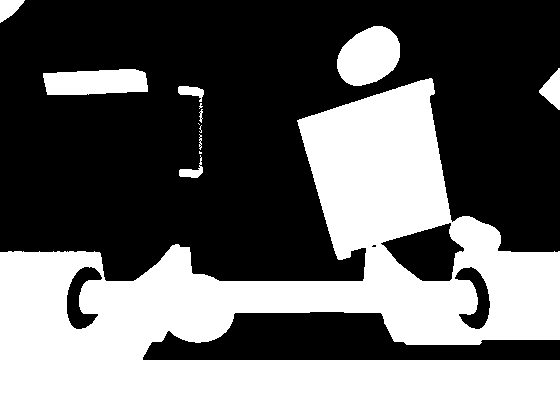

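```bash
python3 - <<'E'
from h import *
c=load('w1'); print(c['eye'])
zz=lambda p:(285+(p[0]+.5)/3-.5,70+(p[1]+.5)/3-.5)
for n,p,z in [('outer',(37,151),.034),('xend o',(441,25),.034),('xend i',(449,70),.034),('yend o',(158,570),.034),('yend i',(197,557),.034),('inner?',(98,184),.034),('deckcorner',(497,454),.016)]:
    print(n,np.round(onz(c,zz(p),z)[:2]*1000,1))
for n,p,z in [('bar1',(179,87),.036),('b2',(203,89),.036),('b3',(201,177),.036),('b4',(178,175),.036),('teal',(45,75),.036)]: print(n,np.round(onz(c,p,z)[:2]*1000,1))
for n,p,z in [('jar',(377,52),.085),('tin',(483,240),.05)]: print(n,np.round(onz(c,p,z)[:2]*1000,1))
S=load('scene0')
print('mould',onz(S,(405,203),.12),'weight',onz(S,(219,322),.04))
E
```

```text
[0.58102202 0.22683182 0.48261399]
outer [584.2 196.9]
xend o [713.   86.1]
xend i [701.4  72.3]
yend o [456.   44.7]
yend i [471.1  33.2]
inner? [586.7 167.8]
deckcorner [585.1 -63.6]
bar1 [539.9 338.8]
b2 [553.4 313.2]
b3 [457.3 262.9]
b4 [443.7 289.3]
teal [466.  480.3]
jar [687.  167.3]
tin [587.7 -96.8]
mould [0.75794877 0.28131686 0.12      ] weight [ 0.72041642 -0.30784781  0.04      ]
```

Call:
servo_tool --deltas '[{"slide": [0.38,-0.9,1],"spin": 0.1},{"slide": [0.38,-0.9,1],"spin": 0.1},{"slide": [0.38,-0.9,1],"spin": 0.1},{"slide": [0.38,-0.9,1],"spin": 0.1},{"slide": [0.38,-0.9,1],"spin": 0.1},{"slide": [0,0,1],"spin": 0},{"slide": [0,0,1],"spin": 0},{"slide": [0,0,1],"spin": 0},{"slide": [0,0,0.5],"spin": 0},{"slide": [0,0,0],"spin": 0}]'

```text
time_s: 2.9
tcp_pos: [0.5001, 0.3046, 0.0975]
ee_rot: [[0.885, 0.466, -0.009], [0.465, -0.885, -0.016], [-0.015, 0.01, -1.0]]
wrist_force: [-0.5, -0.3, 0.4]
gripper_width: 1.0
```

```bash
python3 - <<'E'
from h import *
c=cap('wrist','w2'); s=sense(); print(s['tcp_pos'],s['ee_rot'][:2,:2])
E
```

```text
[0.50059923 0.30492653 0.09844567] [[ 0.8848712   0.46577631]
 [ 0.46564262 -0.88485143]]
```

View pics/w2.png

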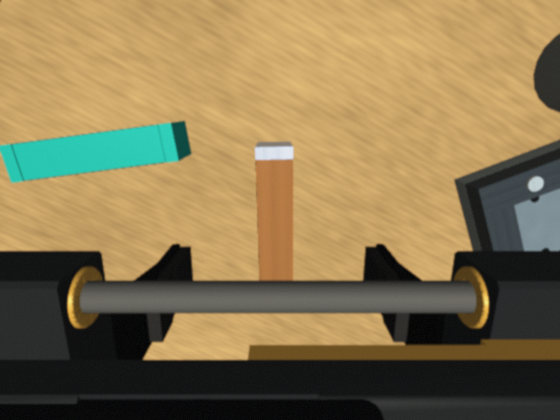

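```bash
python3 - <<'E'
from h import *
c=load('w2'); s=sense(); R=s['ee_rot']
for p in [(255,146),(293,146),(258,275),(293,275)]:
    P=onz(c,p,.036); print((R.T@(P-s['tcp_pos']))*1000)
E
```

```text
[ 52.7765671  -13.24275249  61.62020848]
[52.73727254 10.81048816 61.84942343]
[-37.20428487 -12.83938397  62.8311282 ]
[-37.34621987  11.86976348  63.06795614]
```

Call:
servo_tool --deltas '[{"slide": [-0.09,-0.03,1],"spin": 0},{"slide": [0,0,1],"spin": 0},{"slide": [0,0,1],"spin": 0},{"slide": [0,0,0.5],"spin": 0},{"slide": [0,0,0],"spin": 0}]'

```text
time_s: 3.45
tcp_pos: [0.502, 0.3075, 0.0151]
ee_rot: [[0.885, 0.466, 0.003], [0.466, -0.885, -0.006], [0.0, 0.007, -1.0]]
wrist_force: [0.3, -0.7, -0.6]
gripper_width: 0.995
```

Call:
servo_tool --deltas '[{"slide": [-0.2,0.06,0.2],"spin": 0},{"slide": [0,0,0],"spin": 0}]'

```text
time_s: 3.65
tcp_pos: [0.4993, 0.3046, 0.0119]
ee_rot: [[0.885, 0.466, 0.006], [0.466, -0.885, -0.003], [0.004, 0.006, -1.0]]
wrist_force: [-0.6, 0.4, 0.1]
gripper_width: 1.001
```

Call:
servo_tool --deltas '[{"slide": [0,0,0],"spin": 0},{"slide": [0,0,0],"spin": 0},{"slide": [0,0,0],"spin": 0},{"slide": [0,0,0],"spin": 0},{"slide": [0,0,0],"spin": 0},{"slide": [0,0,0],"spin": 0},{"slide": [0,0,0],"spin": 0}]' --gripper 255

```text
time_s: 4.35
tcp_pos: [0.501, 0.3063, 0.0155]
ee_rot: [[0.885, 0.466, 0.011], [0.466, -0.885, 0.001], [0.01, 0.004, -1.0]]
wrist_force: [1.0, 0.3, 0.3]
gripper_width: 0.446
```

Call:
servo_tool --deltas '[{"slide": [0,0,0.1],"spin": 0},{"slide": [0,0,0.05],"spin": 0},{"slide": [0,0,0.03],"spin": 0},{"slide": [0,0,0.03],"spin": 0},{"slide": [0,0,0],"spin": 0},{"slide": [0,0,0],"spin": 0}]'

```text
time_s: 4.95
tcp_pos: [0.501, 0.3064, 0.0118]
ee_rot: [[0.884, 0.468, 0.011], [0.468, -0.884, 0.001], [0.01, 0.005, -1.0]]
wrist_force: [0.5, -1.2, 2.3]
gripper_width: 0.276
```

Call:
servo_tool --deltas '[{"slide": [0,0,-1],"spin": 0},{"slide": [0,0,-1],"spin": 0},{"slide": [0,0,-1],"spin": 0},{"slide": [0,0,-1],"spin": 0},{"slide": [0,0,-0.6],"spin": 0},{"slide": [0,0,0],"spin": 0}]'

```text
time_s: 5.55
tcp_pos: [0.4977, 0.3045, 0.1258]
ee_rot: [[0.885, 0.466, 0.003], [0.466, -0.885, -0.005], [0.0, 0.006, -1.0]]
wrist_force: [0.0, 0.2, -1.4]
gripper_width: 0.274
```

Call:
servo_tool --deltas '[{"slide": [0,1,0],"spin": 1},{"slide": [0.15,1,0],"spin": 1},{"slide": [0.28,0.96,0],"spin": 1},{"slide": [0.41,0.91,0],"spin": 1},{"slide": [0.54,0.85,0],"spin": 1},{"slide": [0.65,0.76,0],"spin": 1},{"slide": [0.75,0.66,0],"spin": 1},{"slide": [0.83,0.55,0],"spin": 1},{"slide": [0.9,0.43,0],"spin": 0.55},{"slide": [0,0,0],"spin": 0}]'

```text
time_s: 6.55
tcp_pos: [0.5956, 0.0941, 0.1098]
ee_rot: [[0.724, -0.689, -0.02], [-0.689, -0.724, -0.013], [-0.005, 0.023, -1.0]]
wrist_force: [0.0, -0.0, -1.8]
gripper_width: 0.273
```

Call:
servo_tool --deltas '[{"slide": [0.9,0.16,0],"spin": -0.2},{"slide": [0.9,0.16,0],"spin": -0.2},{"slide": [0.9,0.16,0],"spin": 0},{"slide": [0.9,0.16,0],"spin": 0},{"slide": [0.9,0.16,0],"spin": 0},{"slide": [0.8,0.16,0],"spin": 0},{"slide": [0,0,0],"spin": 0}]'

```text
time_s: 7.25
tcp_pos: [0.6764, -0.0125, 0.0963]
ee_rot: [[0.767, -0.641, -0.038], [-0.642, -0.767, -0.015], [-0.02, 0.036, -0.999]]
wrist_force: [-0.6, -0.3, -1.4]
gripper_width: 0.271
```

```bash
cat >> h.py <<'E'
COR=np.array([.5865,.1683]); TH=np.radians(49.6); EX=np.array([np.cos(TH),np.sin(TH)]); EY=np.array([-EX[1],EX[0]])
def tof(P): d=np.array(P)[:2]-COR; return np.array([d@EX,d@EY])*1000
def st():
    s=sense(); R=np.array(s['ee_rot']); print('t',s['time_s'],'tcp',np.round(s['tcp_pos'],4),'fix mm',np.round(tof(s['tcp_pos']),1),'yaw',round(np.degrees(np.arctan2(R[1,0],R[0,0])),2),'zrow',np.round(R[2],3),'F',np.round(s['wrist_force'],1),'w',round(float(s['gripper_width']),3)); return s
E
python3 - <<'E'
from h import *
st(); cap('wrist','w3'); cap('scene','s3')
E
```

```text
t 7.25 tcp [ 0.6764 -0.0125  0.0963] fix mm [ -79.5 -185.6] yaw -39.92 zrow [-0.02   0.036 -0.999] F [-0.6 -0.3 -1.4] w 0.271
```

View pics/s3.png

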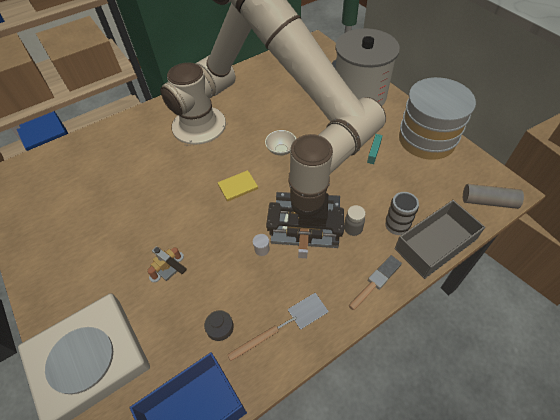

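View pics/w3.png

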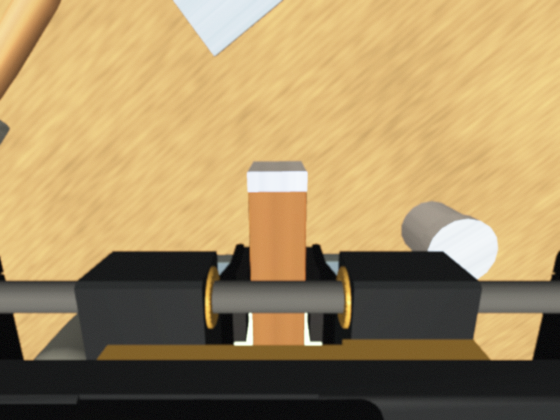

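Call:
servo_tool --deltas '[{"slide": [0,0,0.9],"spin": 0},{"slide": [0,0,0.9],"spin": 0},{"slide": [0,0,0.5],"spin": -0.05},{"slide": [0,0,0],"spin": 0}]'

```text
time_s: 7.75
tcp_pos: [0.6706, -0.0077, 0.0367]
ee_rot: [[0.776, -0.63, -0.041], [-0.631, -0.776, -0.014], [-0.023, 0.036, -0.999]]
wrist_force: [0.3, -0.4, -1.8]
gripper_width: 0.273
```

```bash
python3 - <<'E'
from h import *
st(); cap('side','d4'); cap('scene','s4')
a=cv2.imread('pics/d4.png')[180:270,230:340];b=cv2.imread('pics/s4.png')[180:270,250:360]
cv2.imwrite('pics/z5.png',np.vstack([cv2.resize(x,None,fx=3.3,fy=3.3,interpolation=cv2.INTER_CUBIC) for x in(a,b)]))
E
```

```text
t 7.75 tcp [ 0.6706 -0.0077  0.0367] fix mm [ -79.6 -178.1] yaw -39.12 zrow [-0.023  0.036 -0.999] F [ 0.3 -0.4 -1.8] w 0.273
```

View pics/z5.png

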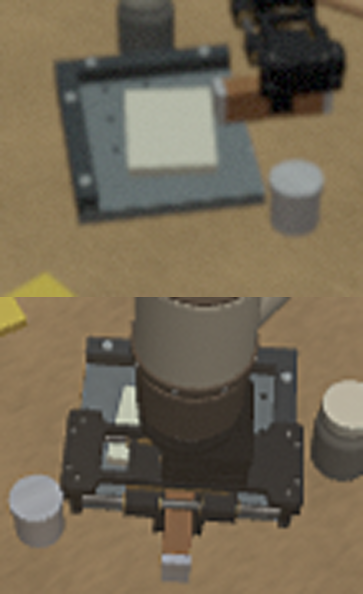

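Call:
servo_tool --deltas '[{"slide": [0.4,0.05,0],"spin": 0.15},{"slide": [0,0,0.25],"spin": 0},{"slide": [0,0,0.1],"spin": 0},{"slide": [0,0,0],"spin": 0}]'

```text
time_s: 8.25
tcp_pos: [0.6822, -0.0153, 0.0333]
ee_rot: [[0.762, -0.647, -0.029], [-0.648, -0.762, -0.013], [-0.014, 0.028, -0.999]]
wrist_force: [-0.0, 0.1, -1.3]
gripper_width: 0.272
```

```bash
python3 - <<'E'
from h import *
st(); cap('side','d5')
a=cv2.imread('pics/d5.png')[180:270,230:340]
cv2.imwrite('pics/z6.png',cv2.resize(a,None,fx=6,fy=6,interpolation=cv2.INTER_CUBIC))
E
```

```text
t 8.25 tcp [ 0.6822 -0.0153  0.0333] fix mm [ -77.7 -191.9] yaw -40.37 zrow [-0.014  0.028 -0.999] F [-0.   0.1 -1.3] w 0.272
```

View pics/z6.png

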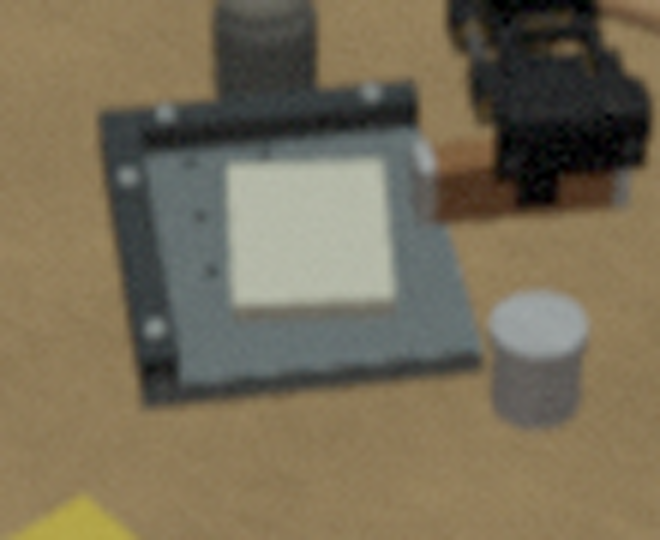

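Call:
servo_tool --deltas '[{"slide": [0,0.28,0.1],"spin": 0},{"slide": [0,0,0.05],"spin": 0},{"slide": [-0.4,0,0],"spin": 0},{"slide": [-0.4,0,0],"spin": 0},{"slide": [0,0,0],"spin": 0}]'

```text
time_s: 8.8
tcp_pos: [0.661, -0.0075, 0.0304]
ee_rot: [[0.761, -0.648, -0.027], [-0.648, -0.761, -0.012], [-0.013, 0.027, -1.0]]
wrist_force: [0.1, 0.4, -1.3]
gripper_width: 0.277
```

```bash
python3 - <<'E'
from h import *
st(); cap('side','d6')
a=cv2.imread('pics/d6.png')[180:270,230:340]
cv2.imwrite('pics/z7.png',cv2.resize(a,None,fx=6,fy=6,interpolation=cv2.INTER_CUBIC))
E
```

```text
t 8.8 tcp [ 0.661  -0.0075  0.0304] fix mm [ -85.6 -170.7] yaw -40.4 zrow [-0.013  0.027 -1.   ] F [ 0.1  0.4 -1.3] w 0.277
```

View pics/z7.png

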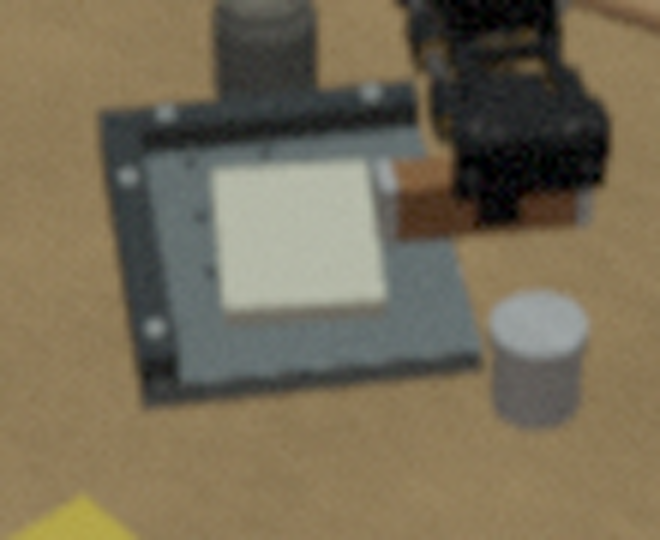

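Call:
servo_tool --deltas '[{"slide": [-0.35,0,0],"spin": 0},{"slide": [-0.35,0,0],"spin": 0},{"slide": [-0.3,0,0],"spin": 0},{"slide": [0,0,0],"spin": 0}]'

```text
time_s: 9.25
tcp_pos: [0.6417, 0.0102, 0.0312]
ee_rot: [[0.762, -0.647, -0.025], [-0.647, -0.762, -0.013], [-0.011, 0.026, -1.0]]
wrist_force: [0.1, -0.0, -1.0]
gripper_width: 0.275
```

```bash
python3 - <<'E'
from h import *
st(); cap('side','d7')
a=cv2.imread('pics/d7.png')[180:270,230:340]
cv2.imwrite('pics/z8.png',cv2.resize(a,None,fx=6,fy=6,interpolation=cv2.INTER_CUBIC))
E
```

```text
t 9.25 tcp [0.6417 0.0102 0.0312] fix mm [ -84.6 -144.5] yaw -40.34 zrow [-0.011  0.026 -1.   ] F [ 0.1 -0.  -1. ] w 0.275
```

View pics/z8.png

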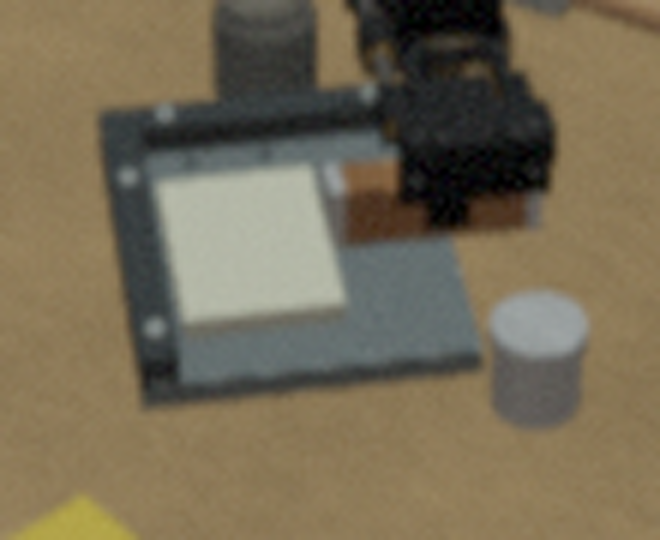

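Call:
servo_tool --deltas '[{"slide": [-0.15,0,0],"spin": 0},{"slide": [-0.12,0,0],"spin": 0},{"slide": [-0.1,0,0],"spin": 0}]'

```text
time_s: 9.6
tcp_pos: [0.6373, 0.0141, 0.0324]
ee_rot: [[0.764, -0.645, -0.019], [-0.645, -0.764, -0.016], [-0.004, 0.025, -1.0]]
wrist_force: [4.8, -9.6, -3.0]
gripper_width: 0.278
```

```bash
python3 - <<'E'
from h import *
st(); cap('side','d8')
a=cv2.imread('pics/d8.png')[180:270,230:340]
cv2.imwrite('pics/z9.png',cv2.resize(a,None,fx=6,fy=6,interpolation=cv2.INTER_CUBIC))
E
```

```text
t 9.6 tcp [0.6373 0.0141 0.0324] fix mm [ -84.5 -138.6] yaw -40.2 zrow [-0.004  0.025 -1.   ] F [ 4.8 -9.6 -3. ] w 0.278
```

View pics/z9.png

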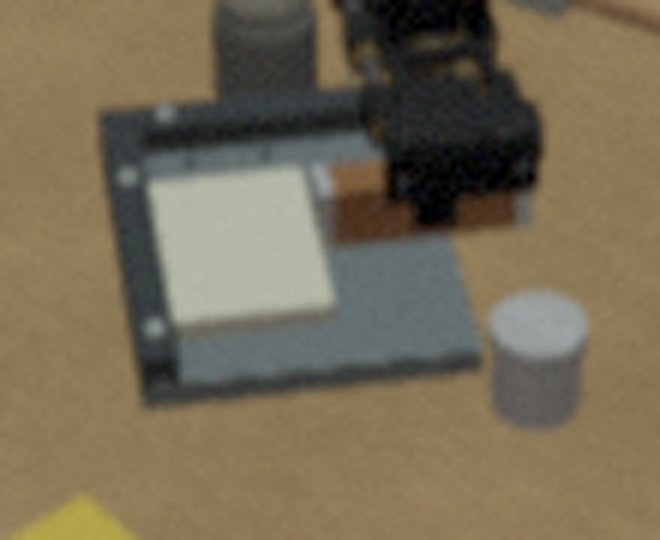

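Call:
servo_tool --deltas '[{"slide": [0.4,0,0],"spin": 0},{"slide": [0.5,0,0],"spin": 0},{"slide": [0,0,-0.8],"spin": 0},{"slide": [0,0,-0.9],"spin": 0},{"slide": [0,0,-0.9],"spin": 0},{"slide": [0,0,-0.6],"spin": 0}]'

```text
time_s: 10.25
tcp_pos: [0.6555, -0.0023, 0.1099]
ee_rot: [[0.761, -0.648, -0.032], [-0.649, -0.761, -0.016], [-0.014, 0.033, -0.999]]
wrist_force: [0.5, 0.1, -0.9]
gripper_width: 0.274
```

Call:
servo_tool --deltas '[{"slide": [-0.43,0.45,0],"spin": -1},{"slide": [-0.49,0.38,0],"spin": -1},{"slide": [-0.54,0.31,0],"spin": -1},{"slide": [-0.57,0.24,0],"spin": -1},{"slide": [-0.6,0.15,0],"spin": -1},{"slide": [-0.62,0.07,0],"spin": -1},{"slide": [-0.62,0,0],"spin": -1},{"slide": [-0.61,-0.1,0],"spin": -1},{"slide": [-0.59,-0.19,0],"spin": -1},{"slide": [-0.56,-0.27,0],"spin": -1}]'

```text
time_s: 11.25
tcp_pos: [0.5034, -0.024, 0.1168]
ee_rot: [[0.738, 0.674, -0.029], [0.674, -0.738, -0.01], [-0.028, -0.013, -1.0]]
wrist_force: [-0.1, -0.6, -1.3]
gripper_width: 0.271
```

```bash
python3 - <<'E'
from h import *
s=st(); print(s['joints'])
E
```

```text
t 11.25 tcp [ 0.5034 -0.024   0.1168] fix mm [-200.3  -61.4] yaw 42.42 zrow [-0.028 -0.013 -1.   ] F [-0.1 -0.6 -1.3] w 0.271
[ 1.58000497e+01  1.73832683e+01 -2.36286691e+01  9.41252373e-02
 -5.07441062e+01  1.16550147e+02]
```

Call:
servo_tool --deltas '[{"slide": [0,0,0],"spin": -0.9},{"slide": [-0.25,-0.4,0.5],"spin": 0},{"slide": [-0.25,-0.4,0.5],"spin": 0},{"slide": [0,0,0.5],"spin": 0},{"slide": [0,0,0],"spin": 0}]'

```text
time_s: 11.75
tcp_pos: [0.4782, -0.022, 0.0803]
ee_rot: [[0.644, 0.764, -0.029], [0.764, -0.645, -0.007], [-0.024, -0.018, -1.0]]
wrist_force: [-0.2, 0.1, -1.2]
gripper_width: 0.277
```

```bash
python3 - <<'E'
from h import *
s=st(); cap('wrist','w9'); cap('scene','s9')
a=cv2.imread('pics/s9.png')[180:270,240:360]
cv2.imwrite('pics/z10.png',cv2.resize(a,None,fx=6,fy=6,interpolation=cv2.INTER_CUBIC))
E
```

```text
t 11.75 tcp [ 0.4782 -0.022   0.0803] fix mm [-215.1  -40.8] yaw 49.86 zrow [-0.024 -0.018 -1.   ] F [-0.2  0.1 -1.2] w 0.277
```

View pics/w9.png

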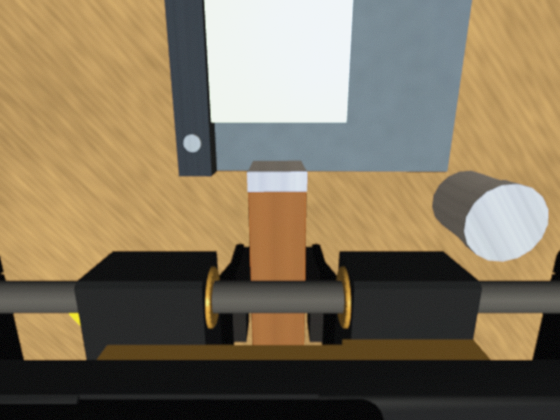

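View pics/z10.png

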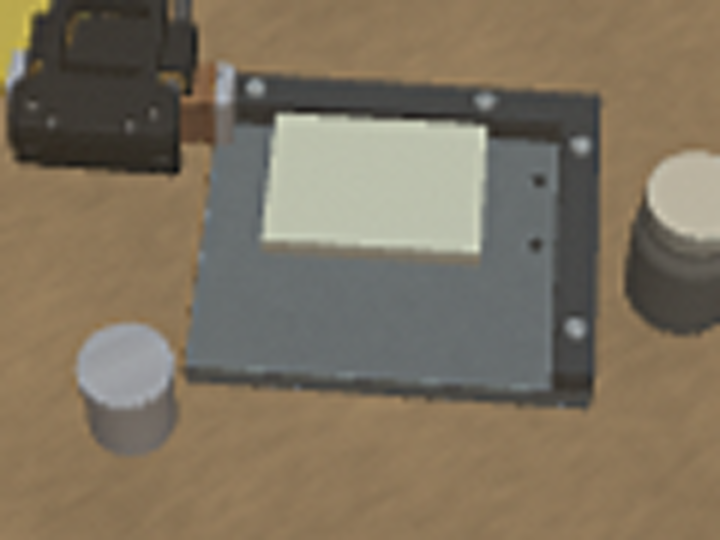

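Call:
servo_tool --deltas '[{"slide": [0,0,0.8],"spin": 0},{"slide": [0,0,0.7],"spin": 0},{"slide": [0,0,0.1],"spin": 0},{"slide": [0,0,0],"spin": 0}]'

```text
time_s: 12.25
tcp_pos: [0.4839, -0.0214, 0.0444]
ee_rot: [[0.644, 0.765, -0.017], [0.765, -0.644, -0.004], [-0.014, -0.01, -1.0]]
wrist_force: [0.2, 0.3, -1.9]
gripper_width: 0.275
```

```bash
python3 - <<'E'
from h import *
s=st(); cap('wrist','w10'); cap('scene','s10')
a=cv2.imread('pics/s10.png')[180:270,240:360]
cv2.imwrite('pics/z11.png',cv2.resize(a,None,fx=6,fy=6,interpolation=cv2.INTER_CUBIC))
E
```

```text
t 12.25 tcp [ 0.4839 -0.0214  0.0444] fix mm [-210.9  -44.8] yaw 49.88 zrow [-0.014 -0.01  -1.   ] F [ 0.2  0.3 -1.9] w 0.275
```

View pics/z11.png

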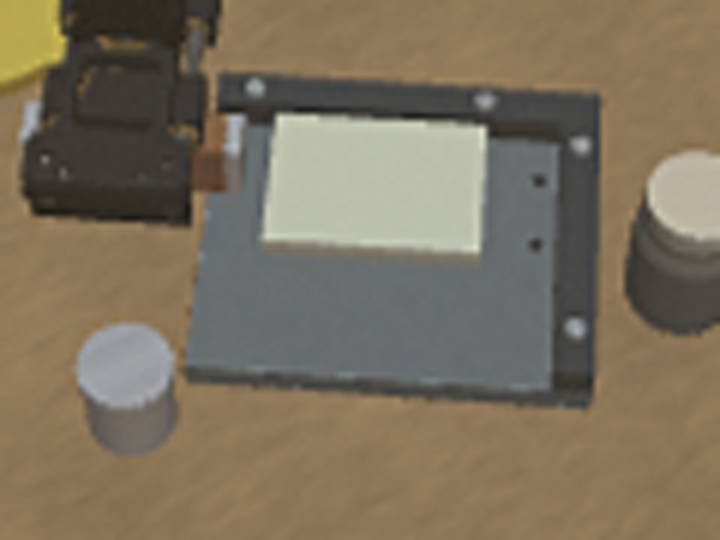

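Call:
servo_tool --deltas '[{"slide": [0,-0.08,0.25],"spin": 0},{"slide": [0,0,0.2],"spin": 0},{"slide": [0,0,0],"spin": 0}]'

```text
time_s: 12.65
tcp_pos: [0.4836, -0.0196, 0.0346]
ee_rot: [[0.644, 0.765, -0.012], [0.765, -0.644, -0.003], [-0.01, -0.007, -1.0]]
wrist_force: [0.2, -0.2, -1.2]
gripper_width: 0.271
```

Call:
servo_tool --deltas '[{"slide": [0.35,0,0.06],"spin": 0},{"slide": [0.35,0,0],"spin": 0},{"slide": [0.35,0,0],"spin": 0},{"slide": [0.3,0,0],"spin": 0},{"slide": [0,0,0],"spin": 0}]'

```text
time_s: 13.15
tcp_pos: [0.5032, 0.0052, 0.0325]
ee_rot: [[0.645, 0.764, -0.023], [0.764, -0.645, -0.009], [-0.021, -0.012, -1.0]]
wrist_force: [0.5, 0.0, -1.4]
gripper_width: 0.273
```

```bash
python3 - <<'E'
from h import *
s=st(); cap('scene','s11')
a=cv2.imread('pics/s11.png')[180:270,240:360]
cv2.imwrite('pics/z12.png',cv2.resize(a,None,fx=6,fy=6,interpolation=cv2.INTER_CUBIC))
E
```

```text
t 13.15 tcp [0.5032 0.0052 0.0325] fix mm [-178.2  -42.3] yaw 49.82 zrow [-0.021 -0.012 -1.   ] F [ 0.5  0.  -1.4] w 0.273
```

View pics/z12.png

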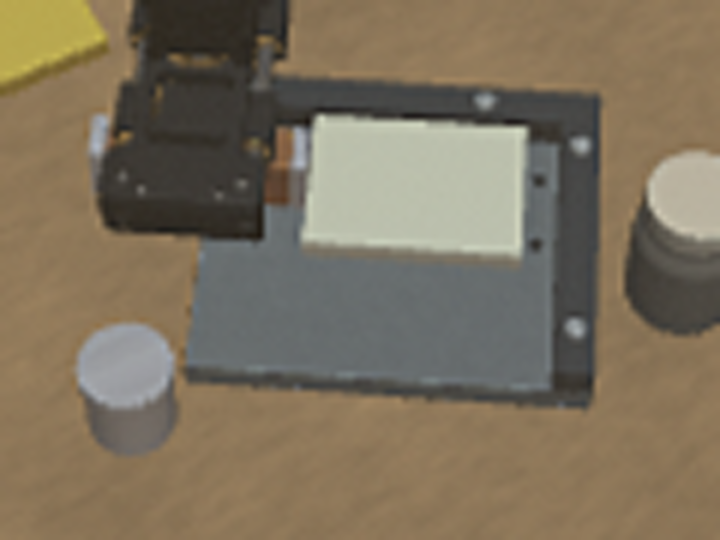

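Call:
servo_tool --deltas '[{"slide": [0.3,0,-0.05],"spin": 0},{"slide": [0.25,0,-0.02],"spin": 0},{"slide": [0.12,0,-0.01],"spin": 0},{"slide": [0,0,0],"spin": 0}]'

```text
time_s: 13.6
tcp_pos: [0.5132, 0.0184, 0.0334]
ee_rot: [[0.645, 0.763, -0.026], [0.763, -0.646, -0.01], [-0.025, -0.014, -1.0]]
wrist_force: [-0.1, -3.5, -1.4]
gripper_width: 0.274
```

```bash
python3 - <<'E'
from h import *
s=st(); cap('scene','s12')
a=cv2.imread('pics/s12.png')[180:270,240:360]
cv2.imwrite('pics/z13.png',cv2.resize(a,None,fx=6,fy=6,interpolation=cv2.INTER_CUBIC))
E
```

```text
t 13.6 tcp [0.5132 0.0184 0.0334] fix mm [-161.6  -41.3] yaw 49.79 zrow [-0.025 -0.014 -1.   ] F [-0.1 -3.5 -1.4] w 0.274
```

View pics/z13.png

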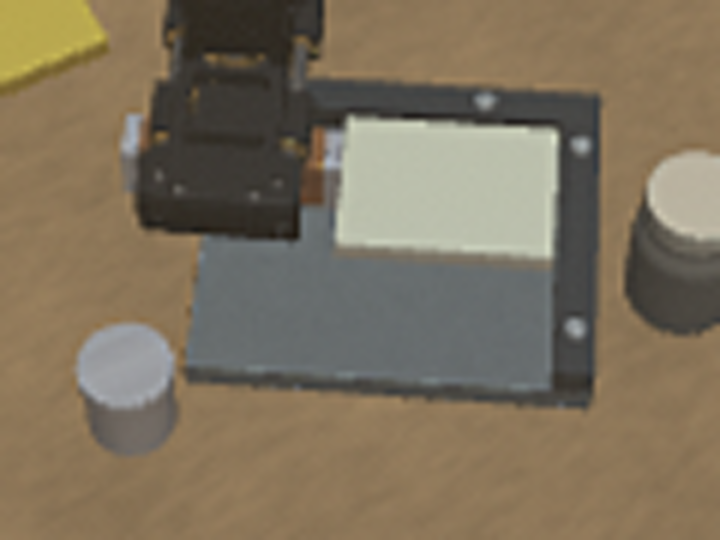

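Call:
servo_tool --deltas '[{"slide": [0.06,0,0],"spin": 0},{"slide": [0.06,0,0],"spin": 0}]'

```text
time_s: 13.85
tcp_pos: [0.5137, 0.0192, 0.0336]
ee_rot: [[0.646, 0.763, -0.03], [0.763, -0.646, -0.012], [-0.028, -0.015, -0.999]]
wrist_force: [-2.1, -6.5, 1.9]
gripper_width: 0.273
```

Call:
servo_tool --deltas '[{"slide": [0.1,0,-0.02],"spin": 0},{"slide": [0.1,0,-0.02],"spin": 0}]'

```text
time_s: 14.05
tcp_pos: [0.514, 0.0201, 0.0341]
ee_rot: [[0.647, 0.761, -0.037], [0.761, -0.648, -0.016], [-0.036, -0.018, -0.999]]
wrist_force: [-1.5, -8.7, -0.1]
gripper_width: 0.274
```

Call:
servo_tool --deltas '[{"slide": [-0.3,0,0],"spin": 0},{"slide": [-0.5,0,0],"spin": 0},{"slide": [0,0,-0.8],"spin": 0},{"slide": [0,0,-0.9],"spin": 0},{"slide": [0,0,-0.9],"spin": 0},{"slide": [-0.3,0,-0.6],"spin": 0},{"slide": [0,0,0],"spin": 0}]'

```text
time_s: 14.75
tcp_pos: [0.4983, -0.0005, 0.1182]
ee_rot: [[0.648, 0.761, -0.029], [0.762, -0.648, -0.011], [-0.027, -0.015, -1.0]]
wrist_force: [0.8, 0.1, -0.9]
gripper_width: 0.275
```

```bash
python3 - <<'E'
from h import *
s=st(); c=cap('wrist','w13'); cap('scene','s13')
cv2.imwrite('pics/z14.png',cv2.resize(cv2.imread('pics/s13.png')[180:270,240:360],None,fx=6,fy=6,interpolation=cv2.INTER_CUBIC))
E
```

```text
t 14.75 tcp [ 0.4983 -0.0005  0.1182] fix mm [-185.7  -42.2] yaw 49.63 zrow [-0.027 -0.015 -1.   ] F [ 0.8  0.1 -0.9] w 0.275
```

View pics/w13.png

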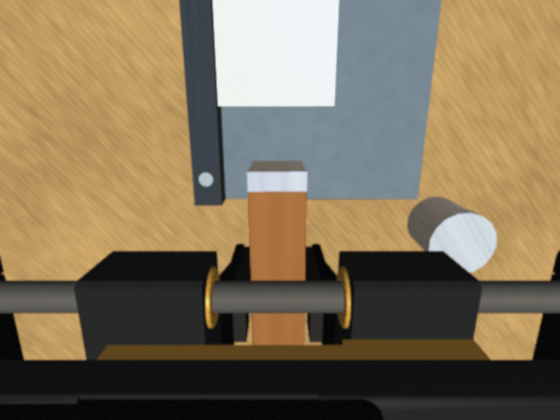

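View pics/z14.png

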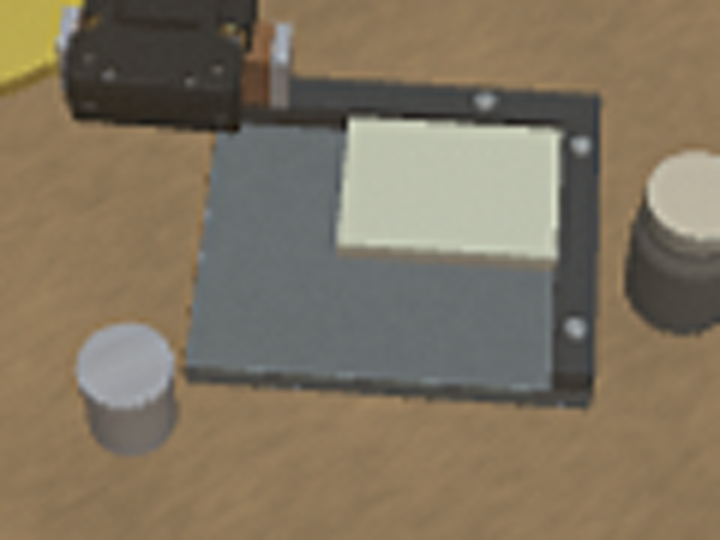

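Call:
servo_tool --deltas '[{"slide": [0.8,0,-0.8],"spin": 0},{"slide": [0.8,0,-0.8],"spin": 0},{"slide": [0.8,0,-0.6],"spin": 0},{"slide": [0,0,0],"spin": 0}]'

```text
time_s: 15.25
tcp_pos: [0.5364, 0.0468, 0.165]
ee_rot: [[0.649, 0.76, -0.042], [0.76, -0.65, -0.013], [-0.037, -0.024, -0.999]]
wrist_force: [-0.2, 0.1, -1.4]
gripper_width: 0.271
```

```bash
python3 - <<'E'
from h import *
s=st(); c=cap('wrist','w14'); print(c['eye'],tof(c['eye']))
f=c['frame'];pl=(f.min(2)>185).astype(np.uint8)
n,l,stt,ce=cv2.connectedComponentsWithStats(pl)
for i in range(1,n):
    if stt[i,4]>1500: 
        cs=max(cv2.findContours((l==i).astype(np.uint8),cv2.RETR_EXTERNAL,cv2.CHAIN_APPROX_NONE)[0],key=cv2.contourArea)
        P=np.array([onz(c,q[0],.028)[:2] for q in cs]); rr=cv2.minAreaRect((P*1000).astype(np.float32)); print(stt[i],rr,tof(np.array(rr[0])/1000))
E
```

```text
t 15.25 tcp [0.5364 0.0468 0.165 ] fix mm [-125.   -40.6] yaw 49.53 zrow [-0.037 -0.024 -0.999] F [-0.2  0.1 -1.4] w 0.271
[0.59102351 0.10371427 0.32446482] [-46.25273009 -45.30411945]
[  229    37   103   155 13961] ((577.4799194335938, 95.37793731689453), (122.82627868652344, 80.22516632080078), 49.72665786743164) [-61.37903792 -40.39310316]
[   0  218   40   62 1693] ((310.2606506347656, 165.49783325195312), (63.22160720825195, 35.62823486328125), 47.1705436706543) [-181.1701771   208.55070656]
```

View pics/w14.png

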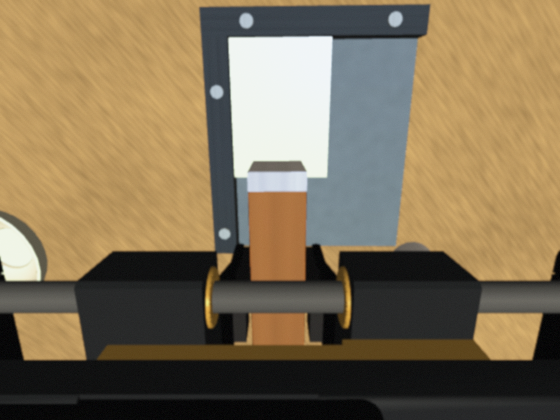

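```bash
python3 - <<'E'
from h import *
a=cv2.imread('pics/w14.png')[0:190,195:345]
cv2.imwrite('pics/z15.png',cv2.resize(a,None,fx=3.1,fy=3.1,interpolation=cv2.INTER_CUBIC))
c=load('w14'); f=c['frame'].astype(int)
g=f.mean(2)
for row in (60,100,140): print(row, g[row,222:240].astype(int))
for col in (245,285,320): print(col, g[28:46,col].astype(int))
E
```

```text
60 [ 68  68  69  66  67  60  91 172 232 242 243 242 242 242 242 242 242 242]
100 [ 66  68  70  67  67  68  66  65 120 203 237 241 242 241 242 241 242 242]
140 [ 65  66  65  67  69  68  68  67  63  67 143 223 240 241 241 241 240 241]
245 [120  77  65  68  67  70  64  60  99 182 237 243 243 243 243 242 242 243]
285 [ 65  66  66  69  69  65  67  82 148 221 242 244 244 244 244 244 244 244]
320 [ 67  66  68  67  68  67  63  97 182 238 245 245 245 244 244 244 244 244]
```

View pics/z15.png

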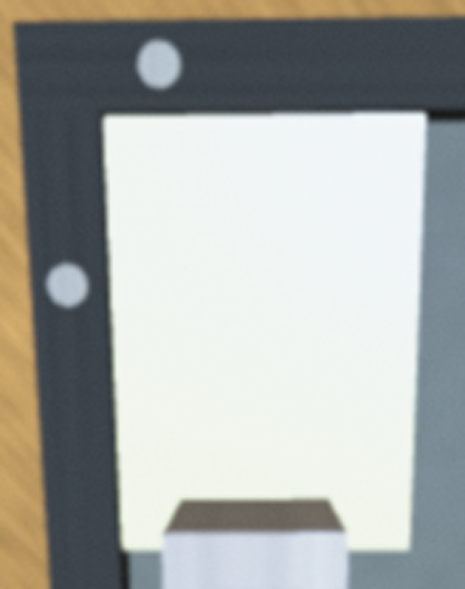

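```bash
python3 - <<'E'
from h import *
c=load('w14'); g=c['frame'].mean(2)
def cross(v,o):
    i=np.argmax(v>150); return o+i-1+(150-v[i-1])/(v[i]-v[i-1])
L=np.array([tof(onz(c,(cross(g[r,215:250],215),r),.028)) for r in range(50,165,5)])
T=np.array([tof(onz(c,(q,cross(g[28:50,q],28)),.028)) for q in range(236,326,5)])
print('left y',np.round(np.polyfit(L[:,0],L[:,1],1),4),L[:,1].mean().round(2)); print('top x',np.round(np.polyfit(T[:,1],T[:,0],1),4),T[:,0].mean().round(2))
# fence outer top edges by bench/dark
def dn(v,o):
    i=np.argmax(v<110); return o+i-1+(v[i-1]-110)/(v[i-1]-v[i])
LO=np.array([tof(onz(c,(dn(g[r,190:225],190),r),.034)) for r in range(30,220,8)])
TO=np.array([tof(onz(c,(q,dn(g[0:25,q],0)),.034)) for q in range(262,385,8)])
print('outer y',np.round(np.polyfit(LO[:,0],LO[:,1],1),4),LO[:,1].mean().round(2)); print('outer x',np.round(np.polyfit(TO[:,1],TO[:,0],1),4),TO[:,0].mean().round(2))
E
```

```text
left y [0.0289 3.1018] 1.63
top x [-0.0046  0.2578] 0.44
outer y [2.20000e-03 1.97934e+01] 19.65
outer x [-1.70000e-03  2.00242e+01] 20.15
```

```bash
python3 - <<'E'
from h import *
c=load('w14'); g=c['frame'].mean(2)
def cross(v,o):
    i=np.argmax(v>150); return o+i-1+(150-v[i-1])/(v[i]-v[i-1])
L=np.array([tof(onz(c,(cross(g[r,225:250],225),r),.028)) for r in range(45,165,5)])
print(np.round(L,1).tolist()); print(np.round(np.polyfit(L[:,0],L[:,1],1),4),L[:,1].mean())
E
```

```text
[[-5.5, 0.2], [-9.1, 0.3], [-12.7, 0.2], [-16.3, 0.1], [-20.0, 0.2], [-23.7, 0.2], [-27.4, 0.3], [-31.1, 0.2], [-34.9, 0.1], [-38.7, 0.1], [-42.5, 0.2], [-46.4, 0.1], [-50.3, 0.0], [-54.2, 0.2], [-58.2, 0.1], [-62.2, 0.2], [-66.2, 0.1], [-70.3, 0.0], [-74.4, 0.1], [-78.6, 0.1], [-82.7, 0.2], [-86.9, 0.1], [-91.2, 0.1], [-95.5, 0.0]]
[0.0017 0.2259] 0.141213570224531
```

Call:
servo_tool --deltas '[{"slide": [0.85,-0.97,0],"spin": 0},{"slide": [0.85,-0.97,0],"spin": 0},{"slide": [0.85,-0.97,0],"spin": 0},{"slide": [0.85,-0.97,0],"spin": 0},{"slide": [0.85,-0.97,0],"spin": 0},{"slide": [0.85,-0.97,0],"spin": 0},{"slide": [0.85,-0.97,0],"spin": 0},{"slide": [0,0,0.5],"spin": 1},{"slide": [0,0,0.5],"spin": 1},{"slide": [0,0,0.5],"spin": 0.6}]'

```text
time_s: 16.3
tcp_pos: [0.4864, 0.2678, 0.1049]
ee_rot: [[0.885, 0.46, -0.075], [0.459, -0.888, -0.027], [-0.079, -0.011, -0.997]]
wrist_force: [0.3, -0.1, -1.5]
gripper_width: 0.271
```

```bash
python3 - <<'E'
from h import *
s=st()
E
```

```text
t 16.3 tcp [0.4864 0.2678 0.1049] fix mm [ 10.9 140.7] yaw 27.45 zrow [-0.079 -0.011 -0.997] F [ 0.3 -0.1 -1.5] w 0.271
```

```bash
python3 - <<'E'
from h import *
c=load('w1'); print('bowl c',onz(c,(201,308),.03))
c=cap('wrist','w15')
E
```

```text
bowl c [0.28404811 0.16853888 0.03      ]
```

Call:
servo_tool --deltas '[{"slide": [0.3,-0.9,0.3],"spin": 0},{"slide": [0,0,0.5],"spin": 0},{"slide": [0,0,0.5],"spin": 0},{"slide": [0,0,0.5],"spin": 0},{"slide": [0,0,0.4],"spin": 0},{"slide": [0,0,0],"spin": 0}]'

```text
time_s: 16.95
tcp_pos: [0.4714, 0.2815, 0.0381]
ee_rot: [[0.883, 0.46, -0.092], [0.459, -0.888, -0.04], [-0.1, -0.007, -0.995]]
wrist_force: [-1.1, -1.0, -1.2]
gripper_width: 0.271
```

```bash
python3 - <<'E'
from h import *
s=st()
E
```

```text
t 16.95 tcp [0.4714 0.2815 0.0381] fix mm [ 11.6 161. ] yaw 27.45 zrow [-0.1   -0.007 -0.995] F [-1.1 -1.  -1.2] w 0.271
```

View pics/w15.png

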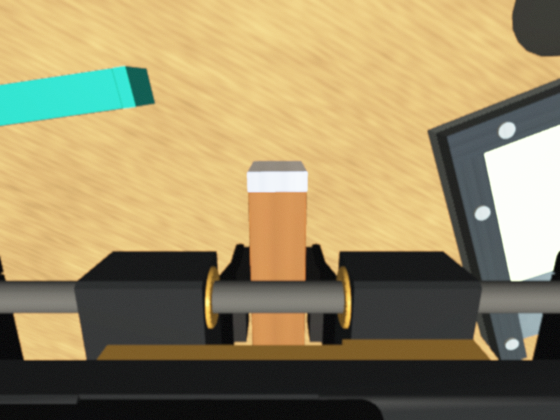

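Call:
servo_tool --deltas '[{"slide": [0,0,0],"spin": 0},{"slide": [0,0,0],"spin": 0},{"slide": [0,0,0],"spin": 0},{"slide": [0,0,0],"spin": 0},{"slide": [0,0,0],"spin": 0}]'

```text
time_s: 17.45
tcp_pos: [0.4727, 0.2818, 0.0397]
ee_rot: [[0.883, 0.461, -0.089], [0.459, -0.888, -0.037], [-0.096, -0.008, -0.995]]
wrist_force: [-0.3, 0.4, -1.5]
gripper_width: 0.273
```

Call:
servo_tool --deltas '[{"slide": [0.5,0,0],"spin": 0},{"slide": [0.5,0,0],"spin": 0},{"slide": [0.5,0,0],"spin": 0}]'

```text
time_s: 17.75
tcp_pos: [0.5062, 0.2994, 0.0373]
ee_rot: [[0.883, 0.461, -0.089], [0.46, -0.887, -0.037], [-0.096, -0.008, -0.995]]
wrist_force: [0.3, 0.3, -0.4]
gripper_width: 0.278
```

Call:
servo_tool --deltas '[{"slide": [0,0,0.4],"spin": 0},{"slide": [0,0,0.3],"spin": 0},{"slide": [0,0,0.15],"spin": 0},{"slide": [0,0,0],"spin": 0}]'

```text
time_s: 18.15
tcp_pos: [0.5054, 0.2996, 0.0148]
ee_rot: [[0.883, 0.462, -0.087], [0.46, -0.887, -0.036], [-0.094, -0.009, -0.996]]
wrist_force: [0.3, -0.0, 0.9]
gripper_width: 0.274
```

Call:
servo_tool --deltas '[{"slide": [0,0,0.08],"spin": 0},{"slide": [0,0,0.06],"spin": 0},{"slide": [0,0,0.06],"spin": 0}]'

```text
time_s: 18.45
tcp_pos: [0.5049, 0.2994, 0.0134]
ee_rot: [[0.882, 0.464, -0.086], [0.462, -0.886, -0.036], [-0.092, -0.008, -0.996]]
wrist_force: [-2.3, -0.1, 8.0]
gripper_width: 0.275
```

Call:
servo_tool --deltas '[{"slide": [0,0,0.1],"spin": 0},{"slide": [0,0,0.1],"spin": 0}]'

```text
time_s: 18.65
tcp_pos: [0.5042, 0.299, 0.0116]
ee_rot: [[0.881, 0.465, -0.084], [0.464, -0.885, -0.036], [-0.091, -0.008, -0.996]]
wrist_force: [-3.7, -0.7, 9.2]
gripper_width: 0.271
```

```bash
python3 - <<'E'
from h import *
s=st(); cap('side','d20'); cap('scene','s20')
a=cv2.imread('pics/d20.png')[150:240,150:270];b=cv2.imread('pics/s20.png')[120:200,300:420]
cv2.imwrite('pics/z20.png',np.vstack([cv2.resize(x,None,fx=4,fy=4,interpolation=cv2.INTER_CUBIC) for x in (a,b)])[:600])
E
```

```text
t 18.65 tcp [0.5042 0.299  0.0116] fix mm [ 46.2 147.4] yaw 27.75 zrow [-0.091 -0.008 -0.996] F [-3.7 -0.7  9.2] w 0.271
```

View pics/z20.png

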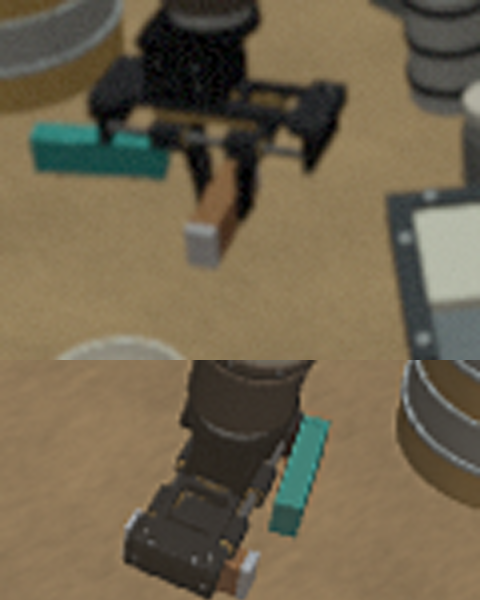

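Call:
servo_tool --deltas '[{"slide": [0,0,0],"spin": 0},{"slide": [0,0,0],"spin": 0},{"slide": [0,0,0],"spin": 0},{"slide": [0,0,0],"spin": 0}]' --gripper 110

```text
time_s: 19.15
tcp_pos: [0.5037, 0.2986, 0.0121]
ee_rot: [[0.881, 0.465, -0.084], [0.464, -0.885, -0.035], [-0.091, -0.008, -0.996]]
wrist_force: [0.8, 0.0, 1.0]
gripper_width: 0.53
```

Call:
servo_tool --deltas '[{"slide": [0,0,-0.5],"spin": 0},{"slide": [0,0,-0.8],"spin": 0},{"slide": [0,0,-1],"spin": 0},{"slide": [0,0,-1],"spin": 0},{"slide": [0,0,-1],"spin": 0},{"slide": [0,0,-1],"spin": 0},{"slide": [0,0,-1],"spin": 0}]'

```text
time_s: 19.85
tcp_pos: [0.5161, 0.3026, 0.1745]
ee_rot: [[0.881, 0.464, -0.09], [0.463, -0.886, -0.042], [-0.099, -0.005, -0.995]]
wrist_force: [-0.7, -0.1, -0.3]
gripper_width: 0.569
```

```bash
python3 - <<'E'
from h import *
s=st(); print(s['joints']); cap('wrist','w21'); cap('side','d21')
a=cv2.imread('pics/d21.png')[150:350,150:450]
cv2.imwrite('pics/z21.png',cv2.resize(a,None,fx=2.6,fy=2.6,interpolation=cv2.INTER_CUBIC))
E
```

```text
t 19.85 tcp [0.5161 0.3026 0.1745] fix mm [ 56.7 140.6] yaw 27.7 zrow [-0.099 -0.005 -0.995] F [-0.7 -0.1 -0.3] w 0.569
[ 44.83525099  24.4791026   -2.30264348  -2.08149026 -68.59636714
  73.70211011]
```

View pics/z21.png

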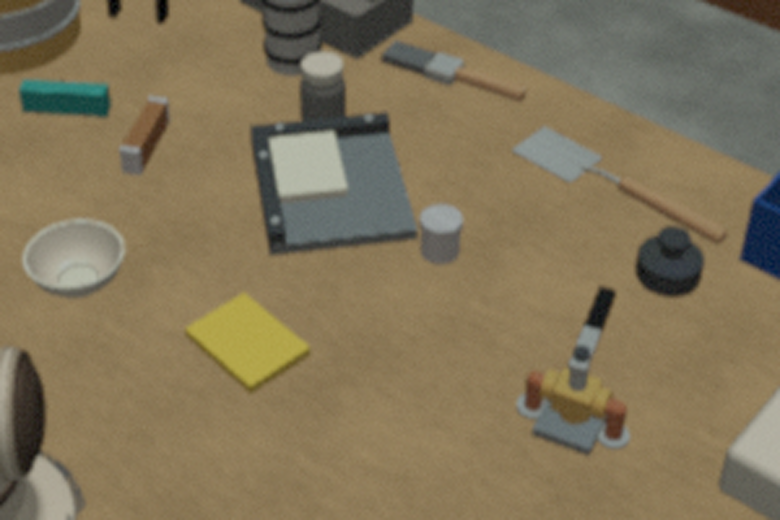

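View pics/w21.png

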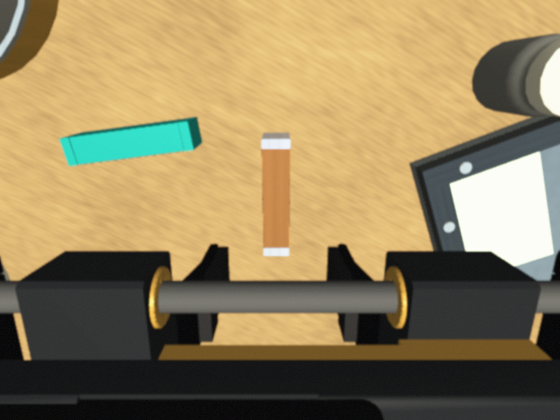

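Call:
servo_tool --deltas '[{"slide": [-0.3,1,-0.8],"spin": 0.87},{"slide": [-0.2,1,-0.8],"spin": 0.87},{"slide": [0,1,-0.8],"spin": 0.87},{"slide": [0.1,1,0],"spin": 0.87},{"slide": [0.1,1,0],"spin": 0},{"slide": [0.1,1,0],"spin": 0},{"slide": [0.1,1,0],"spin": 0},{"slide": [0.1,1,0],"spin": 0},{"slide": [0.1,1,0],"spin": 0},{"slide": [0.1,1,0],"spin": 0}]' --gripper 255

```text
time_s: 20.95
tcp_pos: [0.554, 0.049, 0.2474]
ee_rot: [[0.996, -0.017, -0.085], [-0.02, -0.999, -0.037], [-0.084, 0.039, -0.996]]
wrist_force: [-0.3, -0.4, -0.5]
gripper_width: 0.003
```

Call:
servo_tool --deltas '[{"slide": [0,1,0],"spin": 0},{"slide": [0,1,0],"spin": 0},{"slide": [0,1,0],"spin": 0},{"slide": [0,1,0],"spin": 0},{"slide": [0,1,0],"spin": 0},{"slide": [0,1,0],"spin": 0},{"slide": [0,1,0],"spin": 0}]'

```text
time_s: 21.65
tcp_pos: [0.5475, -0.1336, 0.2535]
ee_rot: [[0.996, -0.017, -0.09], [-0.021, -0.999, -0.037], [-0.089, 0.038, -0.995]]
wrist_force: [1.0, -0.4, -0.1]
gripper_width: 0.008
```

```bash
python3 - <<'E'
from h import *
s=st(); print(s['joints']); cap('wrist','w22')
E
```

```text
t 21.65 tcp [ 0.5475 -0.1336  0.2535] fix mm [-255.2 -166. ] yaw -1.18 zrow [-0.089  0.038 -0.995] F [ 1.  -0.4 -0.1] w 0.008
[  3.74950908  17.3467252   -2.91352403   1.82339989 -75.04260373
  84.61630508]
```

View pics/w22.png

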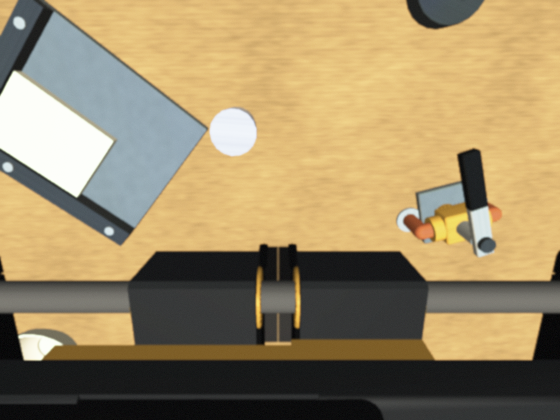

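```bash
python3 - <<'E'
from h import *
c=load('w22')
A=onz(c,(486,245),.098);B=onz(c,(470,151),.096); print(A,B,np.linalg.norm(B-A),np.degrees(np.arctan2(*(B-A)[[1,0]])))
D=load('d21'); a=onz(D,(353.8,306.2),0);b=onz(D,(386.5,318.1),0); print(a,b,np.degrees(np.arctan2(*(b-a)[[1,0]])))
E
```

```text
[ 0.47350178 -0.35151256  0.098     ] [ 0.57006831 -0.31861326  0.096     ] 0.10203655719678466 18.813489969742204
[ 0.46308998 -0.30978266  0.        ] [ 0.48447404 -0.39621394  0.        ] -76.10344633088374
```

Call:
servo_tool --deltas '[{"slide": [0.2,1,0],"spin": 0},{"slide": [0.2,1,0],"spin": 0},{"slide": [0.2,1,0],"spin": 0},{"slide": [0.2,1,0],"spin": 0},{"slide": [0.2,1,0],"spin": 0},{"slide": [0.2,1,0],"spin": 0},{"slide": [0.2,1,0],"spin": 0},{"slide": [0.2,1,0],"spin": 0},{"slide": [0.1,0.6,0],"spin": 0},{"slide": [0,0,0],"spin": 0}]'

```text
time_s: 22.7
tcp_pos: [0.5825, -0.3606, 0.2555]
ee_rot: [[0.995, -0.023, -0.098], [-0.026, -0.999, -0.034], [-0.097, 0.036, -0.995]]
wrist_force: [-0.6, -0.2, -0.3]
gripper_width: 0.007
```

Call:
servo_tool --deltas '[{"slide": [0,0,1],"spin": 0},{"slide": [0,0,1],"spin": 0},{"slide": [0,0,1],"spin": 0},{"slide": [0,0,1],"spin": 0},{"slide": [0,0,0.8],"spin": 0},{"slide": [0,0,0],"spin": 0}]'

```text
time_s: 23.3
tcp_pos: [0.5703, -0.3597, 0.1336]
ee_rot: [[0.995, -0.02, -0.097], [-0.024, -0.999, -0.032], [-0.096, 0.035, -0.995]]
wrist_force: [0.3, -0.4, -0.3]
gripper_width: 0.009
```

```bash
python3 - <<'E'
from h import *
s=st(); cap('wrist','w23'); cap('side','d23')
cv2.imwrite('pics/z23.png',cv2.resize(cv2.imread('pics/d23.png')[200:350,310:460],None,fx=4,fy=4,interpolation=cv2.INTER_CUBIC))
E
```

```text
t 23.3 tcp [ 0.5703 -0.3597  0.1336] fix mm [-412.6 -329.9] yaw -1.36 zrow [-0.096  0.035 -0.995] F [ 0.3 -0.4 -0.3] w 0.009
```

View pics/z23.png

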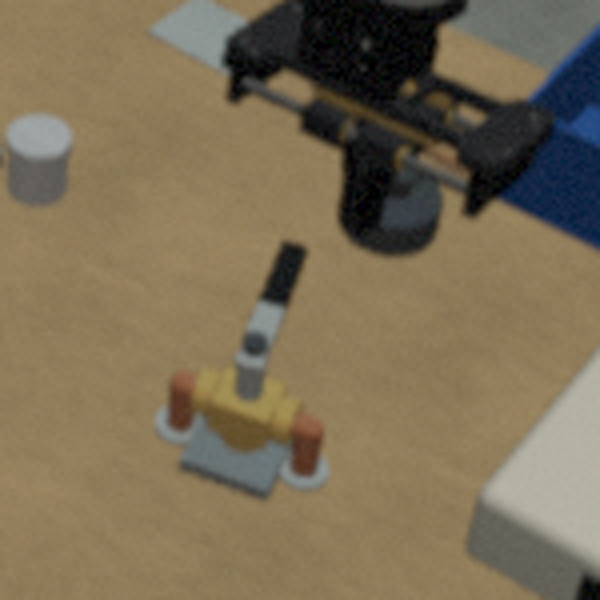

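Call:
servo_tool --deltas '[{"slide": [0,0.1,0.9],"spin": 0},{"slide": [0,0,0.9],"spin": 0},{"slide": [0,0,0.6],"spin": 0},{"slide": [0,0,0],"spin": 0}]'

```text
time_s: 23.8
tcp_pos: [0.5732, -0.3664, 0.0854]
ee_rot: [[0.997, -0.017, -0.076], [-0.02, -0.999, -0.043], [-0.075, 0.044, -0.996]]
wrist_force: [-1.2, 0.3, -0.1]
gripper_width: 0.008
```

```bash
cat >> h.py <<'E'
ST=np.array([.4735,-.3512])
def arc():
    s=st(); d=s['tcp_pos'][:2]-ST; print('r',np.hypot(*d)*1000,'ang',np.degrees(np.arctan2(d[1],d[0]))); return s
E
python3 - <<'E'
from h import *
arc()
E
```

```text
t 23.8 tcp [ 0.5732 -0.3664  0.0854] fix mm [-415.9 -336.4] yaw -1.16 zrow [-0.075  0.044 -0.996] F [-1.2  0.3 -0.1] w 0.008
r 100.81292645764081 ang -8.683739089810661
```

Call:
servo_tool --deltas '[{"slide": [-0.4,0,0.3],"spin": 0},{"slide": [-0.3,0,0.3],"spin": 0},{"slide": [0,0,0.1],"spin": 0},{"slide": [0,0,0],"spin": 0}]'

```text
time_s: 24.2
tcp_pos: [0.5587, -0.368, 0.0761]
ee_rot: [[0.998, -0.015, -0.064], [-0.018, -0.999, -0.049], [-0.063, 0.05, -0.997]]
wrist_force: [0.9, -0.6, 0.3]
gripper_width: 0.003
```

```bash
python3 - <<'E'
from h import *
arc()
E
```

```text
t 24.2 tcp [ 0.5587 -0.368   0.0761] fix mm [-426.4 -326.4] yaw -1.03 zrow [-0.063  0.05  -0.997] F [ 0.9 -0.6  0.3] w 0.003
r 86.86345081868218 ang -11.168456394132237
```

Call:
servo_tool --deltas '[{"slide": [-0.05,-0.55,0],"spin": 0},{"slide": [-0.05,-0.56,0],"spin": 0},{"slide": [-0.1,-0.55,0],"spin": 0},{"slide": [-0.2,-0.52,0],"spin": 0},{"slide": [-0.28,-0.48,0],"spin": 0}]'

```text
time_s: 24.7
tcp_pos: [0.5446, -0.2983, 0.076]
ee_rot: [[0.998, -0.014, -0.059], [-0.017, -0.998, -0.053], [-0.058, 0.054, -0.997]]
wrist_force: [0.7, -1.5, 0.4]
gripper_width: 0.0
```

```bash
python3 - <<'E'
from h import *
arc(); cap('side','d25')
cv2.imwrite('pics/z25.png',cv2.resize(cv2.imread('pics/d25.png')[200:350,310:460],None,fx=4,fy=4,interpolation=cv2.INTER_CUBIC))
E
```

```text
t 24.7 tcp [ 0.5446 -0.2983  0.076 ] fix mm [-382.5 -270.5] yaw -0.98 zrow [-0.058  0.054 -0.997] F [ 0.7 -1.5  0.4] w 0.0
r 88.6033558126931 ang 36.66127252529717
```

View pics/z25.png

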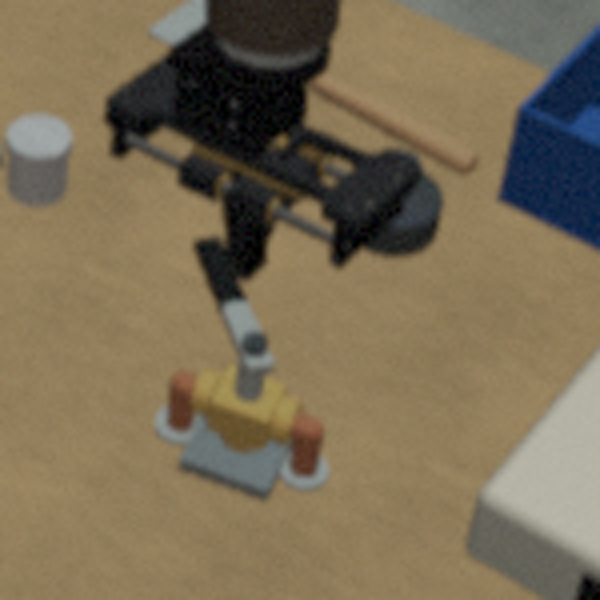

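Call:
servo_tool --deltas '[{"slide": [-0.45,-0.36,0],"spin": 0},{"slide": [-0.5,-0.3,0],"spin": 0},{"slide": [-0.53,-0.2,0],"spin": 0},{"slide": [-0.54,-0.12,0],"spin": 0}]'

```text
time_s: 25.15
tcp_pos: [0.4959, -0.2676, 0.0785]
ee_rot: [[0.999, -0.008, -0.051], [-0.011, -0.998, -0.054], [-0.05, 0.055, -0.997]]
wrist_force: [1.3, 0.2, -0.1]
gripper_width: 0.002
```

```bash
python3 - <<'E'
from h import *
arc(); cap('side','d26')
cv2.imwrite('pics/z26.png',cv2.resize(cv2.imread('pics/d26.png')[200:350,310:460],None,fx=4,fy=4,interpolation=cv2.INTER_CUBIC))
E
```

```text
t 25.15 tcp [ 0.4959 -0.2676  0.0785] fix mm [-390.7 -213.5] yaw -0.63 zrow [-0.05   0.055 -0.997] F [ 1.3  0.2 -0.1] w 0.002
r 86.52728843913785 ang 75.00835472527618
```

View pics/z26.png

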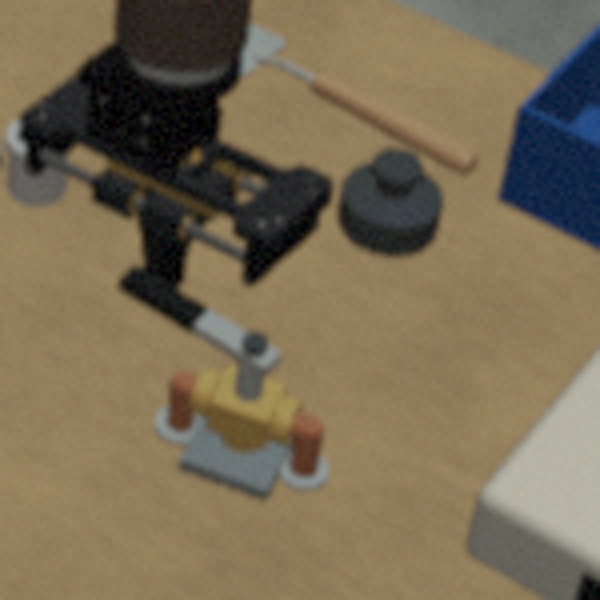

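Call:
servo_tool --deltas '[{"slide": [-0.4,-0.05,0.08],"spin": 0},{"slide": [-0.3,0,0.08],"spin": 0},{"slide": [-0.2,0,0],"spin": 0}]'

```text
time_s: 25.5
tcp_pos: [0.474, -0.2647, 0.0773]
ee_rot: [[0.999, -0.006, -0.045], [-0.008, -0.998, -0.055], [-0.044, 0.055, -0.997]]
wrist_force: [3.7, -1.1, -3.2]
gripper_width: 0.003
```

Call:
servo_tool --deltas '[{"slide": [-0.15,0.03,0],"spin": 0},{"slide": [-0.1,0,0],"spin": 0}]'

```text
time_s: 25.7
tcp_pos: [0.4742, -0.2648, 0.0777]
ee_rot: [[1.0, -0.005, -0.029], [-0.007, -0.998, -0.055], [-0.029, 0.056, -0.998]]
wrist_force: [5.3, -0.3, -4.7]
gripper_width: 0.008
```

```bash
python3 - <<'E'
from h import *
arc(); cap('side','d27')
cv2.imwrite('pics/z27.png',cv2.resize(cv2.imread('pics/d27.png')[200:350,310:460],None,fx=4,fy=4,interpolation=cv2.INTER_CUBIC))
E
```

```text
t 25.7 tcp [ 0.4742 -0.2648  0.0777] fix mm [-402.6 -195.1] yaw -0.39 zrow [-0.029  0.056 -0.998] F [ 5.3 -0.3 -4.7] w 0.008
r 86.40440808915648 ang 89.56563205180348
```

View pics/z27.png

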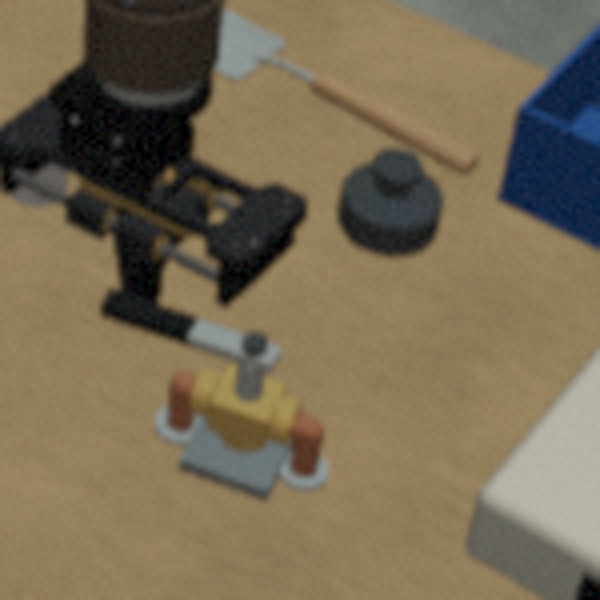

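```bash
python3 - <<'E'
from h import *
D=load('d27'); A=onz(D,(310+255/4,200+340/4),.098); B=onz(D,(310+112/4,200+302/4),.094); print(A,B,np.degrees(np.arctan2(*(B-A)[[1,0]])))
# brass body / copper tops in side: tops of pipe bends at z~.? 
a=onz(D,(310+181/4,200+380/4),.04);b=onz(D,(310+307/4,200+428/4),.04); print(np.degrees(np.arctan2(*(a-b)[[1,0]])), np.linalg.norm(a-b))
E
```

```text
[ 0.47647016 -0.35161836  0.098     ] [ 0.44890695 -0.26285961  0.094     ] 107.25169893771125
102.2210505019326 0.085221862104215
```

Call:
servo_tool --deltas '[{"slide": [-0.2,0.04,0],"spin": 0},{"slide": [-0.2,0.04,0],"spin": 0}]'

```text
time_s: 25.95
tcp_pos: [0.4741, -0.2651, 0.078]
ee_rot: [[1.0, -0.005, -0.007], [-0.005, -0.998, -0.055], [-0.007, 0.055, -0.998]]
wrist_force: [10.4, 7.1, -7.1]
gripper_width: 0.008
```

```bash
python3 - <<'E'
from h import *
arc()
E
```

```text
t 25.95 tcp [ 0.4741 -0.2651  0.078 ] fix mm [-402.9 -195.3] yaw -0.28 zrow [-0.007  0.055 -0.998] F [10.4  7.1 -7.1] w 0.008
r 86.09710984810174 ang 89.6246195869169
```

Call:
servo_tool --deltas '[{"slide": [0.4,0,0],"spin": 0},{"slide": [0.8,0,0],"spin": 0},{"slide": [0.8,0,0],"spin": 0},{"slide": [0.3,0,-0.8],"spin": 0},{"slide": [0,0,-1],"spin": 0},{"slide": [0,0,-1],"spin": 0},{"slide": [0,0,-1],"spin": 0},{"slide": [0,0,-1],"spin": 0},{"slide": [0,0,-1],"spin": 0},{"slide": [0,0,0],"spin": 0}]'

```text
time_s: 26.95
tcp_pos: [0.5314, -0.2568, 0.2219]
ee_rot: [[0.999, -0.007, -0.038], [-0.009, -0.999, -0.05], [-0.038, 0.05, -0.998]]
wrist_force: [0.7, 0.2, -0.1]
gripper_width: 0.004
```

```bash
python3 - <<'E'
from h import *
st(); cap('side','d28');cap('scene','s28');c=cap('wrist','w28')
cv2.imwrite('pics/z28.png',cv2.resize(cv2.imread('pics/s28.png')[120:300,120:420],None,fx=2.6,fy=2.6,interpolation=cv2.INTER_CUBIC))
E
```

```text
t 26.95 tcp [ 0.5314 -0.2568  0.2219] fix mm [-359.5 -233.6] yaw -0.51 zrow [-0.038  0.05  -0.998] F [ 0.7  0.2 -0.1] w 0.004
```

View pics/z28.png

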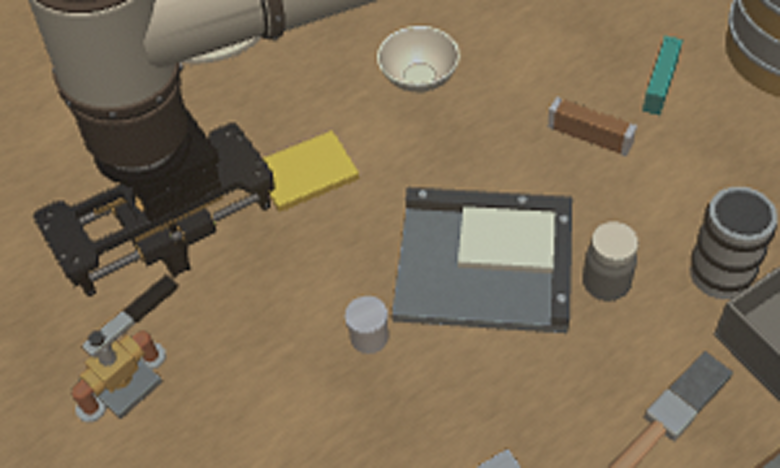

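View pics/d28.png

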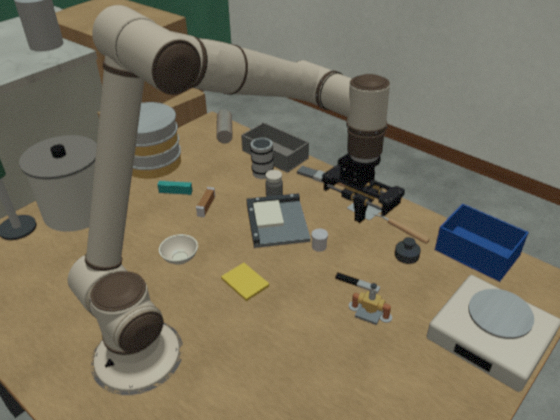

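View pics/w28.png

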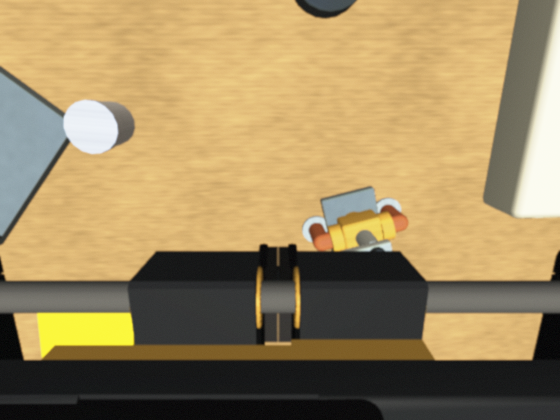

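```bash
python3 - <<'E'
from h import *
S=load('s28'); zz=lambda x,y:(120+x/2.6,120+y/2.6)
A=onz(S,zz(97,339),.098);B=onz(S,zz(172,286),.094); print(np.degrees(np.arctan2(*(B-A)[[1,0]])))
a=onz(S,zz(88,408),0);b=onz(S,zz(154,356),0);print(np.degrees(np.arctan2(*(b-a)[[1,0]])))
print(r.finish_job())
E
```

```text
99.77908553613352
100.55169855224861
the job is handed in; nothing more can be done
None
```

The job is done and handed in, with the clock at about 27 s of the 72 s allowed. I got no verdict back.

- **Bar and plate:** I pinched the setting bar and used its ends to push the plate. It went against the +y fence with about 10 N, then along it into the +x fence with about 9 N. Neither the fingers nor the gripper body came near the plate in any view.
- **Plate check:** This was from overhead, before the cock was turned. The plate's edges were within about 0.5 mm of both inner fence faces and within about 0.3° of square. Later pictures still show it in the corner.
- **Bar:** It lies flat on the bench near where it started, well clear of the fixture.
- **Cock:** I pushed the handle anticlockwise with the shut fingers until it stopped moving under about 10 N. In the last scene picture the handle measured 99.8° and the pipe 100.6°.
- **Disagreements and limits:**
    - The side view put the handle about 5° past the pipe (107° against 102°). I put that down to reading its ends off a small picture, because the handle was hard against its stop.
    - The gripper tilted up to about 6° during moves, so I pressed the bar down onto the bench with about 9 N before letting go.
    - The look-alikes and other items appear untouched, but I judged that by eye only.

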